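# Batch leak test of diaphragm pumps

## Robot

A 6-joint arm with a two-finger parallel gripper is mounted at the origin on the work surface. World frame = base frame: x ahead of the robot, y to its left, z up, the work surface at z = 0. Lengths are in m, angles in rad, forces in N, time in s.
With the tool pointing down it reaches from about 0.35 to 0.775 m from the base axis. Payload 5.5 kg.
Tool frame: the origin (TCP) lies between the finger pads; the fingertips stand 8 mm ahead of it and the grasp point (between the pads) lies 11 mm behind it; z points along the fingers, y is the line along which they close (so a half turn about z gives the same grasp; the last joint's range is limited). The gripper opens to 85 mm and grips with 20 to 120 N. Pads are 22 mm wide; open, the fingers measure 114 mm over their backs; the gripper's body (76 mm by 85 mm) begins 54 mm behind the grasp point. The pads swing forward as they close: fully open they stand 13 mm farther back than shut.
Start: joints at [-1.324, 0.313, 0.046, 1.304, 0, 1.431], TCP at [0.217, -0.533, 0.239] pointing down, gripper open.
Joint ranges: [-2.76, 2.76], [-0.86, 1.69], [-1.03, 1.26], [-2.2, 2.34], [-1.47, 1.5], [-3.14, 3.14]. Speed limits (rad/s): [2.57, 2.57, 3.14, 3.14, 3.14, 3.14].

## Interface

Orientations are given as a unit quaternion [w, x, y, z].
In Python, from workcell import env gives the robot as it stands.
- The arm moves only by the tool move_arm, never from a script. Its argument "moves" is one flat list of numbers, 5 for each row, row after row: the shift along the world's x, y, z in m, then the turn about the world's z in rad, then the finger opening in m, from 0 to 0.0854. A call has 1 to 12 rows; each row is the pose to reach, as a shift and turn from the pose commanded when the call began; what a row does not reach only later rows make up. A row lasts 1/12 s, in which the tool goes at most 41.7 mm and 7.16 degrees, less where a joint would pass 70% of its speed; a pose out of reach is approached as far as the arm can. A call with a gripper value outside its range is refused whole. The fingers move at their own pace and stop on an object; "newtons" is the grip in N (left out, the last holds). Time passes only in rows, so rows that repeat a pose let the fingers close. It gives the time, the measured TCP pose, the force, the opening and the grip force at its end, in the units of the state.
- env.get_state(): the state, without advancing time (a new reading comes with each control period).
- env.read_camera(name): name is "scene" or "top" or "wrist"; returns a dict with "pixels" (384x512x3 uint8, red, green, blue), "camera_matrix" (3x3 intrinsics, pixels), "rvec" (rotation vector, rad) and "tvec" (3), from world to camera coordinates, as OpenCV has them. Camera axes: x right, y down, z forward; pixel columns grow to the right and rows downward; lengths in m; the calibration is good to about 2 mm. A picture is of the moment at which its call begins. There is no depth.
- env.hand_in(): hands the job in; it is judged then, once.
The state is a dict: "clock": time; "joint_pos": joint angles; "qvel": joint speeds; "tau": joint torques, N m; "tcp_pos": TCP position; "orientation": TCP orientation; "wrist_force": force on the tool from outside, world axes, zero at the start; "ft_torque": the same for the moment, N m; "finger_gap": finger opening in m; "grip_force": force on a finger pad.
Only numpy, scipy, OpenCV 4.12 (cv2) and the standard library are available. Lean on these libraries where they do the work, as an engineer would, in place of code of your own. Each camera call takes 0.05 s, during which the arm holds its last target. There are 200 camera calls.

## Task

Leak-test the batch: lay every pump from the black mat flat in a bay of the test bed (one to a bay), throw the isolator handle over to on, press the hand-pump lever down to its stop and let it come fully up again three times, then throw the isolator back to off, and only then take all the pumps out of the bed and leave them lying in the empty low red bin. Leave the other things on the bench where they are.

Things in the scene. Friction and masses are not known exactly. Their poses are not given: they have to be found in the camera images.
- pump0: diaphragm pump lying down, 44 mm high, 0.22 kg: silver motor 32 mm diameter on a dark foot 30 x 40 mm, white 44 x 44 mm head with two ports. Origin on the motor axis, 22 mm above its underside; x along the motor to the head (motor x -48 to +8 mm, foot -43 to -13, head +8 to +48, ports to +60), z up. Good grip: the motor at x = -20 mm. 2 to 4 pumps; None if absent
- pump1: another pump like pump0; None if absent
- pump2: another pump like pump0; None if absent
- pump3: another pump like pump0; None if absent
- mat: the black rubber mat on which the untested pumps start, 150 (x) x 300 (y) x 3 mm, fixed. Origin: centre of its underside
- bed: test bed: fixed aluminium tray 146 (x) x 274 (y) mm, a 30 mm high dark manifold bar along its +x edge (x 73 to 103 mm). Four bays: centres x = 0, y = -100.5, -33.5, 33.5, 100.5 mm; inside 134 (x) x 61 (y) mm, floor 6 mm up, walls 6 mm thick, 8 mm above the floor. Pumps lie along x, either way round, one to a bay. Origin: centre of the tray's underside
- bin: the empty low red plastic bin for tested pumps, fixed, 155 (x) x 290 (y) x 55 mm high, wall and floor 5 mm. Origin: centre of its underside. (The deeper red bins at the bench's edge are only stock.)
- isolator: the grey isolator box, 110 (x) x 150 (y) x 70 mm high, fixed, with a black-gripped handle standing out of the slot in its top. Origin: centre of its underside; handle pivot 50 mm above the origin
- iso_tip (a point): the end of the isolator's handle, 130 mm from the pivot. The black grip (50 mm in x, 22 mm thick, 50 mm long) covers the last 50 mm
- iso_handle (a joint): angle of the isolator's handle: 0 = off, leaning 0.6 rad to the box's -y side (the right, as seen from the robot); 1.2 = on, leaning 0.6 rad to its +y side (left); upright at 0.6. Over-centre: let go it falls to the nearer side; about 2 N at the grip moves it
- handpump: the hand pump's grey base, 165 x 120 mm, fixed, two 130 mm high uprights at its far (+x) side, lever pointing to -x. Origin: on the underside, 30 mm nearer the robot (-x) than the base plate's centre
- hp_pivot (a point): the lever's pivot, 75 mm to +x of the handpump origin and 110 mm up; the lever turns about the handpump's y axis
- hp_pad (a point): centre of the top face of the lever's black palm pad (60 x 80 mm, 14 mm thick), 120 mm from the pivot
- hp_lever (a joint): the lever's angle: 0 = up at rest (pad 0.45 rad above level), 0.8 = fully down at its stop (0.35 rad below level). A spring returns it; about 10 N on the pad holds it down
- tape: bystander: roll of tape lying flat, 76 mm across, 25 mm high. Origin: centre of its underside
- meter: bystander: yellow hand multimeter lying flat, 75 x 140 x 34 mm. Origin: centre of its underside
- mug: bystander: white mug, 80 mm across, 90 mm high. Origin: centre of its underside
- spray: bystander: clear bottle, 56 mm across, 140 mm high. Origin: centre of its underside
- driver: bystander: orange-handled screwdriver 150 mm long, lying on the bench. Origin: at the tool's underside
- carton: bystander: small cardboard carton 100 x 130 x 60 mm. Origin: centre of its underside

How it is judged:
On the way, in this order (a step that is already met when the one before it is completed fails the run):
1. every pump present lies flat in a bay of the test bed, released, the isolator still off (x of pump0 in the frame of bed between -0.03 and 0.03 m and y of pump0 in the frame of bed between -0.13 and 0.13 m and z of each of pump0, pump1, pump2, pump3 in the frame of bed below 0.032 m and x of pump1 in the frame of bed between -0.03 and 0.03 m and y of pump1 in the frame of bed between -0.13 and 0.13 m and x of pump2 in the frame of bed between -0.03 and 0.03 m and y of pump2 in the frame of bed between -0.13 and 0.13 m and x of pump3 in the frame of bed between -0.03 and 0.03 m and y of pump3 in the frame of bed between -0.13 and 0.13 m and value of joint iso_handle below 0.15 rad and linear speed of each of pump0, pump1, pump2, pump3 below 0.05 m/s and contact force between each of pump0, pump1, pump2, pump3 and the fingers below 0.1 N), for 0.3 s.
2. the isolator handle is thrown over to on, with all pumps in the bed (x of pump0 in the frame of bed between -0.03 and 0.03 m and y of pump0 in the frame of bed between -0.13 and 0.13 m and z of each of pump0, pump1, pump2, pump3 in the frame of bed below 0.032 m and x of pump1 in the frame of bed between -0.03 and 0.03 m and y of pump1 in the frame of bed between -0.13 and 0.13 m and x of pump2 in the frame of bed between -0.03 and 0.03 m and y of pump2 in the frame of bed between -0.13 and 0.13 m and x of pump3 in the frame of bed between -0.03 and 0.03 m and y of pump3 in the frame of bed between -0.13 and 0.13 m and value of joint iso_handle above 1.05 rad), for 0.2 s.
3. first stroke: lever pressed down to its stop, isolator on, pumps in the bed (all of step 2 and value of joint hp_lever above 0.7 rad), for 0.05 s.
4. first stroke: lever back up at rest (value of joint iso_handle above 1.05 rad and value of joint hp_lever below 0.08 rad), for 0.1 s.
5. second stroke: lever pressed down to its stop, isolator on, pumps in the bed (all of step 3), for 0.05 s.
6. second stroke: lever back up at rest (all of step 4), for 0.1 s.
7. third stroke: lever pressed down to its stop, isolator on, pumps in the bed (all of step 5), for 0.05 s.
8. third stroke: lever back up at rest (all of step 6), for 0.1 s.
9. the isolator handle is thrown back to off, with all pumps still in the bed (x of pump0 in the frame of bed between -0.03 and 0.03 m and y of pump0 in the frame of bed between -0.13 and 0.13 m and z of each of pump0, pump1, pump2, pump3 in the frame of bed below 0.032 m and x of pump1 in the frame of bed between -0.03 and 0.03 m and y of pump1 in the frame of bed between -0.13 and 0.13 m and x of pump2 in the frame of bed between -0.03 and 0.03 m and y of pump2 in the frame of bed between -0.13 and 0.13 m and x of pump3 in the frame of bed between -0.03 and 0.03 m and y of pump3 in the frame of bed between -0.13 and 0.13 m and value of joint iso_handle below 0.15 rad), for 0.2 s.
At the end, for the whole second after the job is handed in: Every pump present lies in the low red bin (origin inside its walls and less than 60 mm above its underside) and at rest, the isolator is off (joint below 0.15 rad), the hand-pump lever is up (joint below 0.08 rad) (x of pump0 in the frame of bin between -0.075 and 0.075 m and y of pump0 in the frame of bin between -0.143 and 0.143 m and z of each of pump0, pump1, pump2, pump3 in the frame of bin below 0.06 m and linear speed of each of pump0, pump1, pump2, pump3 below 0.03 m/s and x of pump1 in the frame of bin between -0.075 and 0.075 m and y of pump1 in the frame of bin between -0.143 and 0.143 m and x of pump2 in the frame of bin between -0.075 and 0.075 m and y of pump2 in the frame of bin between -0.143 and 0.143 m and x of pump3 in the frame of bin between -0.075 and 0.075 m and y of pump3 in the frame of bin between -0.143 and 0.143 m and value of joint iso_handle below 0.15 rad and value of joint hp_lever below 0.08 rad); the robot touches nothing.
It fails at once if a bystander is moved more than 5 cm (distance of any of tape, meter, mug, spray, driver, carton from where it was at the start of the episode above 0.05 m).
Of pump0, pump1, pump2, pump3 only 2 to 4 are there at a start; the rules pass over those that are not, and their reading is None.
At some moment in a run one of pump0, pump1, pump2, pump3 may be knocked a few centimetres aside while the robot is not near it.
It also fails if it takes over 210 s, if anything falls off the work surface, if the arm or the gripper's body presses on something with over 40 N, if the wrist force passes 120 N, or if a joint passes its speed limit or range.

## Working session

There is one attempt and no reset: what is moved stays moved. The work goes in short steps, Python scripts to look and compute and a tool call to move; the robot and the scene stay as the last step left them, time stands still between calls to the robot, and variables do not carry over. Pictures are saved under pics/ and viewed, at most 14 in all, crops included, and the job is handed in when it is done.

Besides the shell and the picture viewer there is one more tool, called after "Call:" as a command line: name --argument value ..., lists and objects as JSON in quotes. move_arm: Moves the arm, as the interface text tells. Its arguments: {"type":"object","properties":{"moves":{"type":"array"},"newtons":{"type":"number"}},"required":["moves"]}

```bash
mkdir -p pics; cat > h.py <<'E'
import numpy as np, cv2
from workcell import env
def cam(n,save=None):
    r=env.read_camera(n); 
    if save: cv2.imwrite('pics/'+save,cv2.cvtColor(r['pixels'],cv2.COLOR_RGB2BGR))
    return r
def ray(r,uv,z):
    K=r['camera_matrix'];R=cv2.Rodrigues(np.array(r['rvec'],float))[0];t=np.array(r['tvec'],float).ravel()
    c=-R.T@t; d=R.T@np.linalg.solve(K,[uv[0],uv[1],1.]); return c+d*(z-c[2])/d[2]
def proj(r,p):
    return cv2.projectPoints(np.array(p,float).reshape(-1,3),np.array(r['rvec'],float),np.array(r['tvec'],float),np.array(r['camera_matrix'],float),None)[0].reshape(-1,2)
def tri(obs):
    A=[];b=[]
    for r,uv in obs:
        c=ray(r,uv,0);e=ray(r,uv,.1)
        d=(e-c)/np.linalg.norm(e-c);P=np.eye(3)-np.outer(d,d);A.append(P);b.append(P@c)
    x=np.linalg.lstsq(np.vstack(A),np.hstack(b),rcond=None)[0];return x
E
python3 - <<'E'
from h import *
a=cam('scene','s0.png');b=cam('top','t0.png')
for r in(a,b):
    R=cv2.Rodrigues(np.array(r['rvec'],float))[0];print(-R.T@np.array(r['tvec']).ravel(),R[2],r['camera_matrix'][0,0])
for n in('s0','t0'):
    i=cv2.imread(f'pics/{n}.png');cv2.imwrite(f'pics/{n}b.png',cv2.resize(i,(800,600),interpolation=cv2.INTER_CUBIC))
print(env.get_state())
E
```

```text
[1.09591379 0.54694964 1.39884701] [-0.37709983 -0.35554065 -0.85521142] 415.1743146913134
[ 2.98659775e-01 -1.07650714e-03  1.29031945e+00] [ 0.20664193 -0.00166721 -0.97841521] 353.15033632850736
{'clock': 0.1, 'joint_pos': array([-1.32360512e+00,  3.13901861e-01,  4.51078043e-02,  1.30356870e+00,
       -3.03260416e-05,  1.43115422e+00]), 'qvel': array([ 0.00111398, -0.00197178,  0.00146117,  0.00092834,  0.00218088,
       -0.00013238]), 'tau': array([ 2.03031828e-03, -4.81725562e+01,  2.99244225e+01,  1.26777560e-02,
       -1.66410614e-04, -1.91381289e-06]), 'tcp_pos': array([ 0.21677906, -0.53211458,  0.23851757]), 'orientation': array([-7.81269552e-04,  9.81352935e-01,  1.92212910e-01, -5.72379253e-05]), 'wrist_force': array([ 0.06294867,  0.08058011, -0.38214122]), 'ft_torque': array([-0.00071391,  0.03854951, -0.00757328]), 'grip_force': 0.0, 'finger_gap': 0.08561944324843423}
```

View pics/t0b.png

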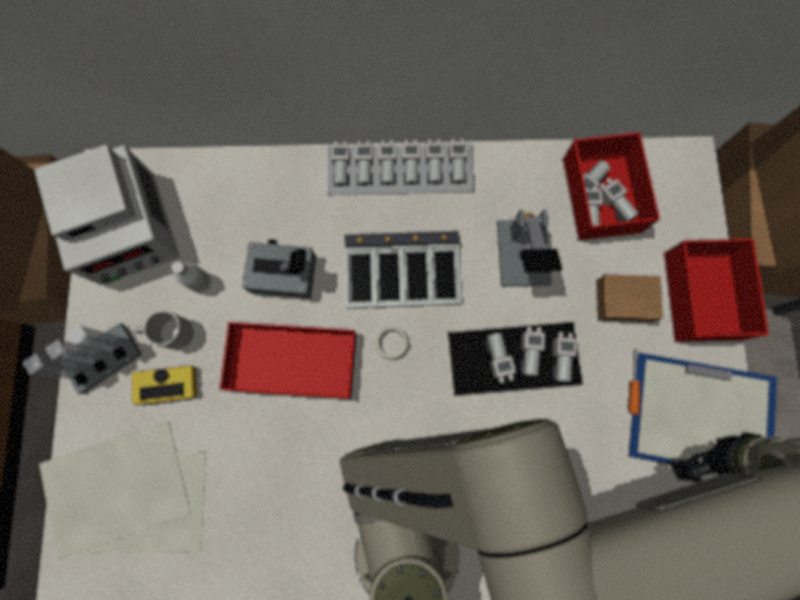

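View pics/s0b.png

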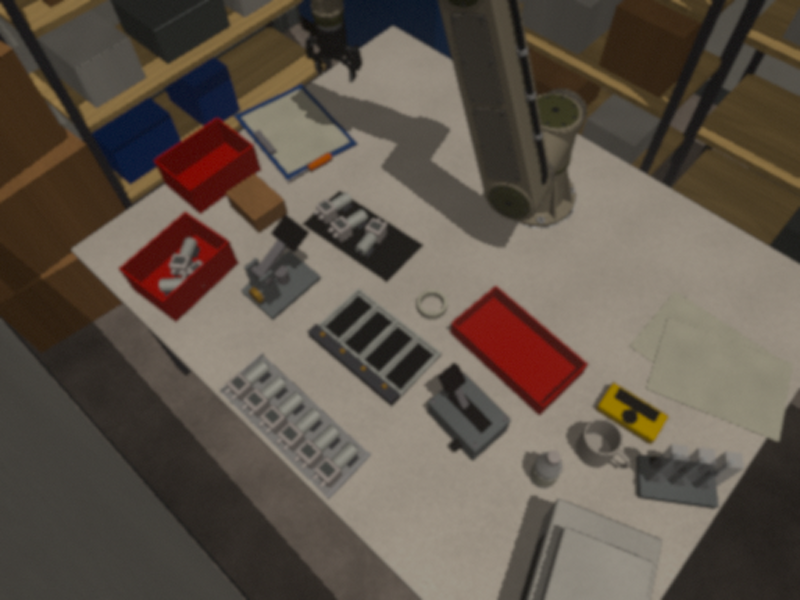

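The top view shows three pumps on the mat near (502,355), (533,350) and (566,358), the bed at (403,270), the bin at (290,360), the isolator at (280,270) and the hand pump at (530,255). The scene view shows the same things. I'll measure next with enlarged crops.

```bash
python3 - <<'E'
import cv2,numpy as np
t=cv2.imread('pics/t0.png');s=cv2.imread('pics/s0.png')
a=cv2.resize(t[195:260,280:380],None,fx=8,fy=8,interpolation=cv2.INTER_CUBIC)  # 800x520
cv2.imwrite('pics/c1.png',a)
b=cv2.resize(s[115:185,185:280],None,fx=8,fy=8,interpolation=cv2.INTER_CUBIC)
cv2.imwrite('pics/c2.png',b)
import pickle
from h import *
S=cam('scene');T=cam('top');pickle.dump((S,T),open('cams.pkl','wb'))
k=1/1.5625
def t3(n,tp,z): print(n,ray(T,np.array(tp)*k,z).round(3))
def tr(n,tp,sp): print(n,tri([(T,np.array(tp)*k),(S,np.array(sp)*k)]).round(3))
for n,p,z in [('mat',(448,332),.003),('mat',(574,323),.003),('mat',(583,384),.003),('mat',(455,394),.003),
 ('bed',(349,308),.014),('bed',(463,303),.014),('bed',(460,245),.014),('bed',(346,247),.014),
 ('bin',(230,323),.055),('bin',(356,331),.055),('bin',(353,399),.055),('bin',(221,391),.055),
 ('iso',(247,243),.07),('iso',(314,249),.07),('iso',(308,298),.07),('iso',(243,291),.07)]: t3(n,p,z)
tr('pad',(541,260),(292,234));tr('isotip',(292,258),(447,374))
tr('matc',(448,332),(385,279));tr('matd',(455,394),(422,243))
tr('binc',(356,331),(451,326));tr('bind',(230,323),(541,411));tr('bine',(353,399),(496,289));tr('binf',(221,391),(586,366))
E
```

```text
mat [ 0.485 -0.108  0.003]
mat [ 0.5   -0.406  0.003]
mat [ 0.357 -0.415  0.003]
mat [ 0.341 -0.119  0.003]
bed [0.545 0.123 0.014]
bed [ 0.551 -0.145  0.014]
bed [ 0.694 -0.144  0.014]
bed [0.695 0.131 0.014]
bin [0.508 0.389 0.055]
bin [0.484 0.104 0.055]
bin [0.333 0.111 0.055]
bin [0.356 0.403 0.055]
iso [0.692 0.353 0.07 ]
iso [0.674 0.198 0.07 ]
iso [0.559 0.211 0.07 ]
iso [0.578 0.358 0.07 ]
pad [ 0.609 -0.294  0.159]
isotip [0.63  0.226 0.16 ]
matc [ 0.484 -0.108  0.008]
matd [ 0.338 -0.116  0.01 ]
binc [0.485 0.109 0.03 ]
bind [0.512 0.399 0.028]
bine [0.33  0.119 0.024]
binf [0.356 0.41  0.034]
```

View pics/c1.png

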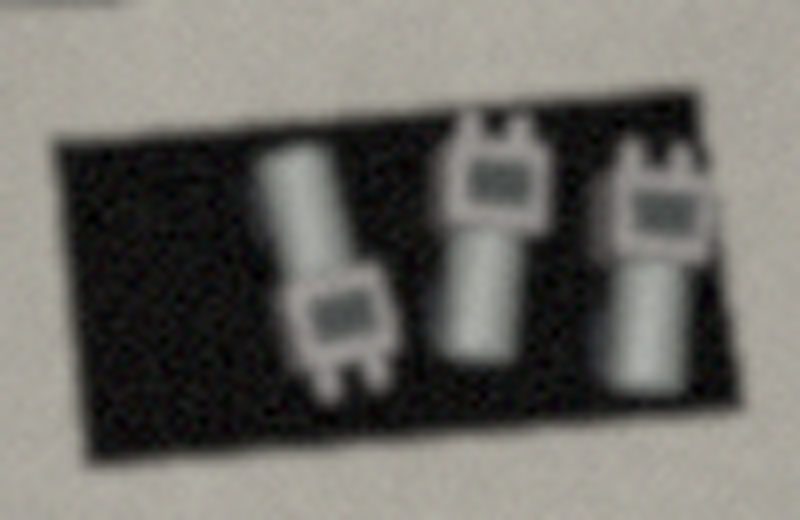

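View pics/c2.png

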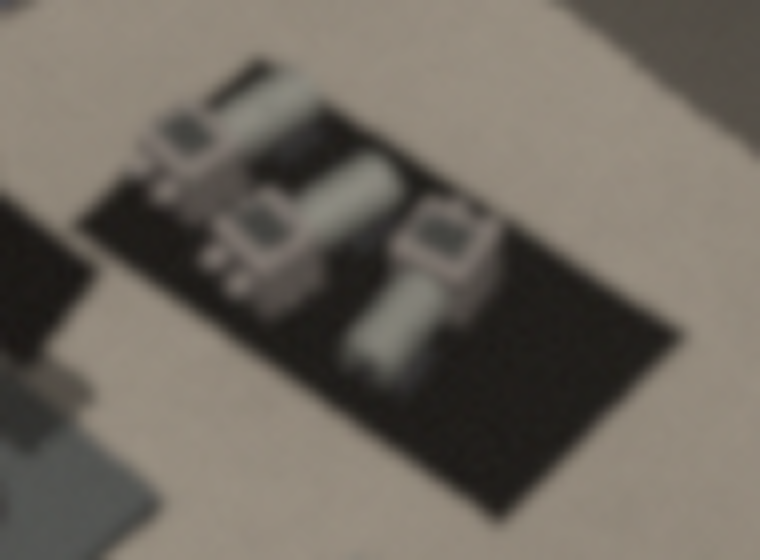

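The crops show three pumps lying on the mat. In the top crop their head labels are at A (344,313), B (500,182) and C (665,212), and the motor ends are at A (294,150), B (480,358) and C (647,390). In the scene crop the labels are at (443,232), (265,222) and (187,133).

```bash
python3 - <<'E'
from h import *
import pickle
S,T=pickle.load(open('cams.pkl','rb'))
f=lambda o,u:np.array(o)+(np.array(u)+.5)/8-.5
for n,l,m,s in [('A',(344,313),(294,150),(443,232)),('B',(500,182),(480,358),(265,222)),('C',(665,212),(647,390),(187,133))]:
    L=f((280,195),l);M=f((280,195),m);q=tri([(T,L),(S,f((185,115),s))])
    h=ray(T,L,.047);e=ray(T,M,.036);d=h-e;d[2]=0;ln=np.linalg.norm(d);d/=ln
    print(n,'tri',q.round(4),'h',h.round(4),'len',ln.round(4),'yaw',np.arctan2(d[1],d[0]).round(3),'origin',(h-.028*d).round(4),'grip',(h-.048*d).round(4))
for n,a in(('mat',f((280,195),[(57,142),(697,90),(742,405),(88,462)][0])),):
    pass
c=[ray(T,f((280,195),p),.003) for p in [(57,142),(697,90),(742,405),(88,462)]]
print('mat',np.round(c,3),np.mean(c,0))
q=env.get_state();w,x,y,z=q['orientation']
from scipy.spatial.transform import Rotation as R
print(R.from_quat([x,y,z,w]).as_matrix().round(3))
# isotip/top crops for fixtures
t=cv2.imread('pics/t0.png')
cv2.imwrite('pics/c3.png',cv2.resize(t[140:205,150:370],(800,236),interpolation=cv2.INTER_CUBIC))
s=cv2.imread('pics/s0.png')
a=cv2.resize(t[140:205,150:250],(800,520),interpolation=cv2.INTER_CUBIC)[:, :]
cv2.imwrite('pics/c3.png',cv2.resize(t[125:205,145:365],(800,291),interpolation=cv2.INTER_CUBIC))
cv2.imwrite('pics/c4.png',cv2.resize(s[130:300,150:340],(671,600),interpolation=cv2.INTER_CUBIC))
E
```

```text
A tri [ 0.399  -0.2247  0.0525] h [ 0.4006 -0.2275  0.047 ] len 0.0757 yaw -2.927 origin [ 0.428  -0.2215  0.047 ] grip [ 0.4475 -0.2173  0.047 ]
B tri [ 0.4551 -0.2969  0.0518] h [ 0.4568 -0.2998  0.047 ] len 0.0772 yaw -0.151 origin [ 0.4291 -0.2956  0.047 ] grip [ 0.4094 -0.2926  0.047 ]
C tri [ 0.4407 -0.3692  0.0501] h [ 0.442  -0.3717  0.047 ] len 0.0777 yaw -0.143 origin [ 0.4143 -0.3677  0.047 ] grip [ 0.3945 -0.3648  0.047 ]
mat [[ 0.485 -0.108  0.003]
 [ 0.503 -0.404  0.003]
 [ 0.359 -0.412  0.003]
 [ 0.34  -0.117  0.003]] [ 0.42189044 -0.26036838  0.003     ]
[[ 0.926  0.377 -0.   ]
 [ 0.377 -0.926  0.001]
 [ 0.    -0.001 -1.   ]]
```

View pics/c3.png

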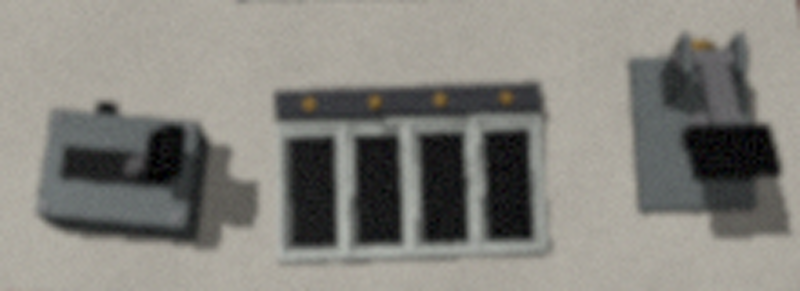

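View pics/c4.png

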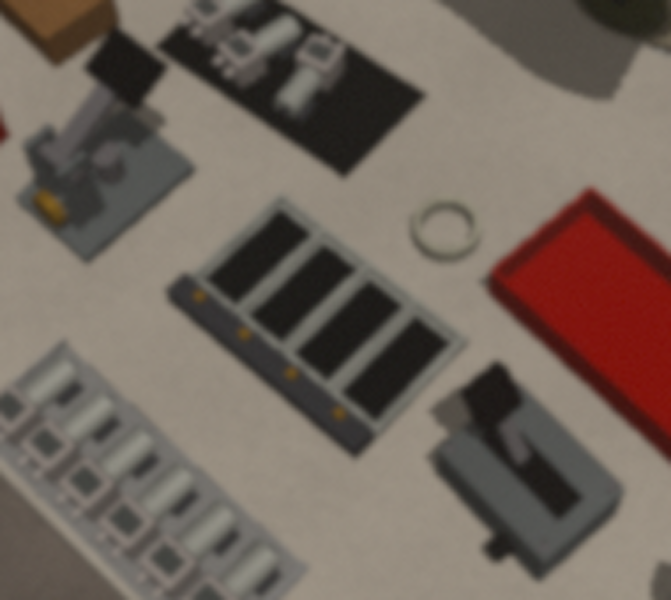

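The crops show the bed bays as dark rectangles, at (312,191), (379,187), (444,187) and (509,185) in the top crop. The isolator handle leans right at (165,155), which is off, and the lever pad is at (730,150). I'll refine the fixture positions next.

```bash
python3 - <<'E'
from h import *
import pickle
S,T=pickle.load(open('cams.pkl','rb'))
k=220/800;f=lambda u:np.array([145,125])+(np.array(u)+.5)*k-.5
k2=190/671;g=lambda u:np.array([150,130])+(np.array(u)+.5)*k2-.5
for p in[(312,191),(379,187),(444,187),(509,185)]:print('bay',ray(T,f(p),.006).round(4))
for p,q,n in[((278,260),(464,340),'bedNL'),((549,250),(282,198),'bedNR'),((730,152),(126,68),'pad'),((168,135),(497,382),'isogrip'),((540,85),(170,292),'manifR'),((275,92),(358,455),'manifL')]:
    print(n,tri([(T,f(p)),(S,g(q))]).round(4))
for p in[(52,108),(205,122),(195,230),(40,217)]:print('iso',ray(T,f(p),.07).round(4))
for p in[(632,60),(638,212),(755,208)]:print('hpbase',ray(T,f(p),.01).round(4))
for n in'manif':break
for p in[(278,260),(549,250)]:print(ray(T,f(p),.014).round(4))
E
```

```text
bay [0.622  0.0976 0.006 ]
bay [0.6247 0.0285 0.006 ]
bay [ 0.6233 -0.0385  0.006 ]
bay [ 0.624  -0.1055  0.006 ]
bedNL [0.5492 0.1324 0.0105]
bedNR [ 0.5527 -0.1402  0.0035]
pad [ 0.61   -0.2936  0.1631]
isogrip [0.6298 0.2231 0.1723]
manifR [ 0.7235 -0.1365  0.0214]
manifL [0.7225 0.1378 0.0202]
iso [0.6963 0.3505 0.07  ]
iso [0.6786 0.1983 0.07  ]
iso [0.5692 0.2067 0.07  ]
iso [0.5854 0.3581 0.07  ]
hpbase [ 0.7554 -0.2392  0.01  ]
hpbase [ 0.5917 -0.2361  0.01  ]
hpbase [ 0.5933 -0.356   0.01  ]
[0.5487 0.1318 0.014 ]
[ 0.5532 -0.1429  0.014 ]
```

Call:
move_arm --moves '[0.04,0.02,0,0.125,0.06,0.07,0.04,0,0.25,0.06,0.1,0.06,0,0.375,0.06,0.12,0.08,0,0.5,0.06,0.14,0.1,0,0.625,0.06,0.16,0.13,0,0.75,0.06,0.18,0.16,0,0.875,0.06,0.19,0.18,0,1.0,0.06,0.2,0.21,0,1.125,0.06,0.22,0.25,0,1.25,0.06,0.23,0.28,0,1.375,0.06,0.23,0.31,-0.06,1.5,0.06]'

```text
clock: 1.2
tcp_pos: [0.4518, -0.2334, 0.2078]
orientation: [0.006, 0.583, 0.812, 0.001]
wrist_force: [1.2, -1.9, 0.4]
finger_gap: 0.0602
grip_force: 0.0
```

Call:
move_arm --moves '[0,0.006,0,0.12,0.06,0,0.006,0,0.24,0.06,0,0.006,0,0.36,0.06,0,0.006,0,0.48,0.06,0,0.006,0,0.6,0.06,0,0.006,0,0.72,0.06,0,0.006,0,0.84,0.06,0,0.006,0,0.96,0.06,0,0.006,0,1.08,0.06,0,0.006,0,1.2,0.06,0,0.006,0,1.32,0.06,0,0.006,0,1.44,0.06]'

```text
clock: 2.2
tcp_pos: [0.4468, -0.2278, 0.2019]
orientation: [-0.0, -0.095, 0.995, 0.0]
wrist_force: [-0.8, -0.0, 0.2]
finger_gap: 0.06
grip_force: 0.0
```

```bash
python3 - <<'E'
from h import *
import pickle
W=cam('wrist','w1.png');T=cam('top','t1.png');pickle.dump((W,T),open('w1.pkl','wb'))
s=env.get_state();print(s['tcp_pos'],s['orientation'],s['qvel'].round(3))
t=T['pixels'][195:260,280:380]
a=cv2.resize(W['pixels'],(560,420));b=cv2.resize(t,(240,156));c=np.zeros((420,800,3),np.uint8);c[:,:560]=a;c[:156,560:]=b
cv2.imwrite('pics/w1c.png',c[:,:,::-1])
E
```

```text
[ 0.44676798 -0.22782979  0.20189085] [-1.47528853e-04 -9.26524544e-02  9.95698482e-01  1.83171954e-04] [ 0.001 -0.001  0.002 -0.    -0.002  0.126]
```

View pics/w1c.png

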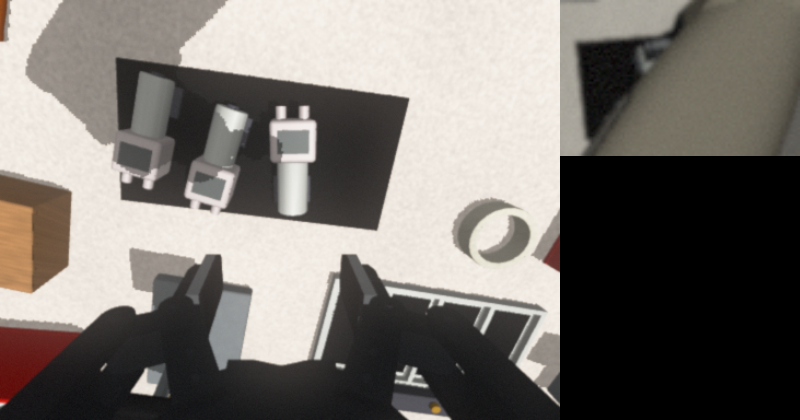

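The wrist view is sharp: A's label is at (294,141), B's at (211,186) and C's at (136,157) (560-wide scale). The motor end tops are at about (293,210), (234,108) and (157,76).

```bash
python3 - <<'E'
from h import *
import pickle
S,T=pickle.load(open('cams.pkl','rb'));W,_=pickle.load(open('w1.pkl','rb'))
f=lambda o,u:np.array(o)+(np.array(u)+.5)/8-.5
k=512/560
R=cv2.Rodrigues(np.array(W['rvec'],float))[0];print('cam',-R.T@np.array(W['tvec']).ravel(),R[2])
for n,l,s,w,j in [('A',(344,313),(443,232),(294,141),(294,163)),('B',(500,182),(265,222),(211,186),(217,165)),('C',(665,212),(187,133),(136,157),(143,135))]:
    w=np.array(w)*k;j=np.array(j)*k
    q=tri([(T,f((280,195),l)),(S,f((185,115),s)),(W,w)]);q2=tri([(T,f((280,195),l)),(W,w)])
    print(n,q.round(4),q2.round(4),ray(W,w,.047).round(4))
# motor axis lines on silhouettes: model projection check
def pts(o,yaw,x,z):return np.array(o)+np.array([x*np.cos(yaw),x*np.sin(yaw),z])
for n,o,y in[('A',(.428,-.2215,.025),-2.927),('B',(.4291,-.2956,.025),-.151),('C',(.4143,-.3677,.025),-.143)]:
    P=[pts(o,y,28,0)*0+pts(o,y,.028,.022),pts(o,y,-.048,.016),pts(o,y,.06,0),pts(o,y,.008,.016)]
    print(n,(proj(W,P)/k).round(0).tolist())
E
```

```text
cam [ 0.36715048 -0.24307868  0.33682203] [ 0.30504584  0.05910673 -0.95050167]
A [ 0.3979 -0.2253  0.0508] [ 0.3978 -0.2256  0.0562] [ 0.3967 -0.2249  0.047 ]
B [ 0.4546 -0.2964  0.0511] [ 0.4564 -0.2984  0.0441] [ 0.4547 -0.2958  0.047 ]
C [ 0.4403 -0.3693  0.0489] [ 0.444  -0.3763  0.0308] [ 0.4401 -0.3691  0.047 ]
A [[290.0, 145.0], [291.0, 218.0], [289.0, 109.0], [291.0, 165.0]]
B [[207.0, 187.0], [230.0, 111.0], [203.0, 209.0], [213.0, 167.0]]
C [[133.0, 158.0], [152.0, 78.0], [137.0, 184.0], [140.0, 138.0]]
```

Call:
move_arm --moves '[-0.002,0.013,0,0.03,0.06,-0.002,0.013,-0.03,0.03,0.06,-0.002,0.013,-0.06,0.03,0.06,-0.002,0.013,-0.09,0.03,0.06,-0.002,0.013,-0.12,0.03,0.06,-0.002,0.013,-0.14,0.03,0.06,-0.002,0.013,-0.16,0.03,0.06,-0.002,0.013,-0.17,0.03,0.06,-0.002,0.013,-0.17,0.03,0.06,-0.002,0.013,-0.17,0.03,0.06]'

```text
clock: 3.13
tcp_pos: [0.4447, -0.2145, 0.0322]
orientation: [-0.0, -0.107, 0.994, 0.0]
wrist_force: [-0.2, 1.0, 1.5]
finger_gap: 0.0598
grip_force: 0.0
```

```bash
python3 - <<'E'
from h import *
W=cam('wrist');s=env.get_state();print(s['tcp_pos'],s['wrist_force'])
cv2.imwrite('pics/w2.png',W['pixels'][:,:,::-1])
E
```

```text
[ 0.4454475  -0.21505891  0.03293252] [0.18532572 0.2721562  0.41386505]
```

View pics/w2.png

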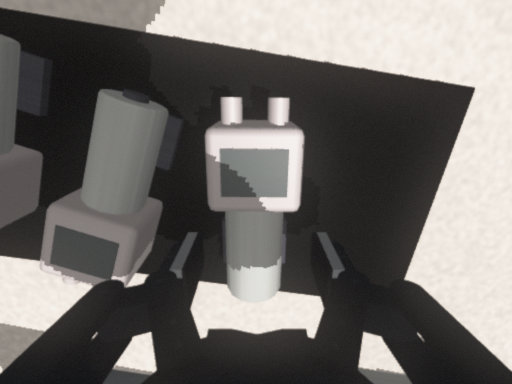

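Pump A at (254,250) is centred between the fingers, so I'll go down, grip and lift.

Call:
move_arm --moves '[0,0,-0.012,0,0.06,0,0,-0.012,0,0.02,0,0,-0.012,0,0.02,0,0,-0.012,0,0.02,0,0,-0.012,0,0.02,0,0,-0.012,0,0.02,0,0,-0.012,0,0.02,0,0,0.01,0,0.02,0,0,0.04,0,0.02,0,0,0.07,0,0.02,0,0,0.1,0,0.02]' --newtons 50

```text
clock: 4.1
tcp_pos: [0.4444, -0.2145, 0.1333]
orientation: [-0.0, -0.107, 0.994, 0.0]
wrist_force: [-0.6, -0.2, -2.0]
finger_gap: 0.0304
grip_force: 50.1
```

Call:
move_arm --moves '[0.0,0.03,0,-0.02,0.02,0.0,0.06,0,-0.04,0.02,0.01,0.09,0,-0.06,0.02,0.03,0.12,0,-0.1,0.02,0.05,0.15,0,-0.14,0.02,0.07,0.18,0,-0.18,0.02,0.1,0.21,0,-0.206,0.02,0.13,0.24,0,-0.206,0.02,0.16,0.27,0,-0.206,0.02,0.185,0.295,0,-0.206,0.02,0.205,0.311,-0.02,-0.206,0.02,0.205,0.311,-0.04,-0.206,0.02]'

```text
clock: 5.1
tcp_pos: [0.6552, 0.1001, 0.0928]
orientation: [0.004, -0.007, 1.0, 0.001]
wrist_force: [0.6, -0.3, -2.6]
finger_gap: 0.0302
grip_force: 50.4
```

```bash
python3 - <<'E'
from h import *
W=cam('wrist');s=env.get_state();print(s['tcp_pos'],s['orientation'],s['wrist_force'])
cv2.imwrite('pics/w3.png',W['pixels'][:,:,::-1])
E
```

```text
[0.64970368 0.09828503 0.08678803] [-1.95251764e-03 -6.08349663e-03  9.99979578e-01  1.46738309e-04] [-2.09630853 -0.52034137 -6.25169309]
```

View pics/w3.png

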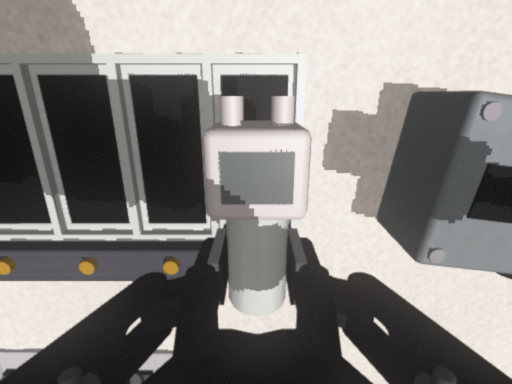

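The pump is gripped straight and held above the end bay, whose near floor edge runs from (221,75) to (293,75). I'll check the bed position with this calibration.

```bash
python3 - <<'E'
from h import *
W=cam('wrist')
for p in[(38,76),(104,76),(132,75),(196,75),(221,75),(293,75),(69,222),(129,222),(143,222),(205,222)]:print(p,ray(W,p,.006).round(4))
print(env.get_state()['tcp_pos'])
E
```

```text
(38, 76) [ 0.5571 -0.0606  0.006 ]
(104, 76) [ 0.5565 -0.0131  0.006 ]
(132, 75) [0.5556 0.0072 0.006 ]
(196, 75) [0.555  0.0532 0.006 ]
(221, 75) [0.5547 0.0712 0.006 ]
(293, 75) [0.554 0.123 0.006]
(69, 222) [ 0.6724 -0.0606  0.006 ]
(129, 222) [ 0.6717 -0.0097  0.006 ]
(143, 222) [0.6715 0.0021 0.006 ]
(205, 222) [0.6708 0.0547 0.006 ]
[0.64737587 0.09713248 0.08768429]
```

Call:
move_arm --moves '[0,0,-0.02,0,0.02,0,0,-0.04,0,0.02,0,0,-0.055,0,0.02,0,0,-0.062,0,0.02,0,0,-0.062,0,0.02,0,0,-0.062,0,0.02]'

```text
clock: 5.7
tcp_pos: [0.6498, 0.0955, 0.0309]
orientation: [-0.0, -0.004, 1.0, 0.0]
wrist_force: [0.9, 0.7, -0.8]
finger_gap: 0.0302
grip_force: 50.4
```

Call:
move_arm --moves '[0,0,-0.004,0,0.02,0,0,-0.007,0,0.02,0,0,-0.007,0,0.02,0,0,-0.007,0,0.046,0,0,-0.007,0,0.046,0,0,-0.007,0,0.046,0,0,0.03,0,0.046,0,0,0.07,0,0.046,0,-0.02,0.11,0,0.046,-0.02,-0.05,0.11,0,0.046,-0.05,-0.08,0.11,0,0.046,-0.08,-0.11,0.11,0,0.055]'

```text
clock: 6.7
tcp_pos: [0.5714, -0.0138, 0.1414]
orientation: [0.002, -0.005, 1.0, -0.0]
wrist_force: [-1.0, -0.9, -1.2]
finger_gap: 0.0546
grip_force: 0.0
```

```bash
python3 - <<'E'
from h import *
W=cam('wrist');s=env.get_state();print(s['tcp_pos'],s['orientation'],s['wrist_force'])
T=cam('top');t=cv2.resize(T['pixels'][125:260,145:385],(480,270),interpolation=cv2.INTER_CUBIC);c=np.zeros((384,992,3),np.uint8);c[:,:512]=W['pixels'];c[:270,512:]=t
cv2.imwrite('pics/w4.png',cv2.resize(c,(800,310),interpolation=cv2.INTER_AREA)[:,:,::-1])
E
```

```text
[ 0.56303483 -0.01759995  0.13937498] [-0.00377001 -0.00301757  0.99998758 -0.0012297 ] [-7.21712737 -2.69813024 -1.16728953]
```

View pics/w4.png

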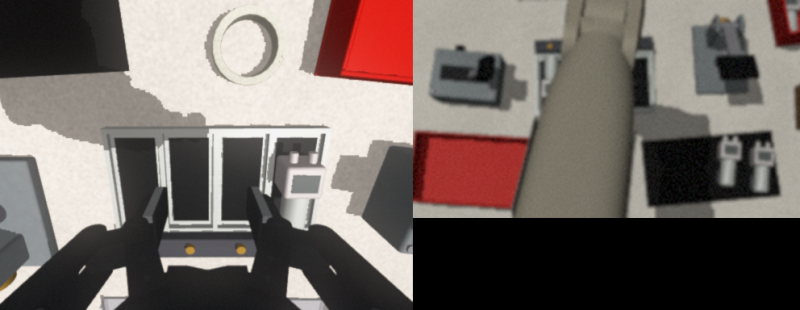

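The picture shows pump A lying in the end bay at (300,180), and B and C are unmoved on the mat. Pump B is next.

Call:
move_arm --moves '[-0.02,-0.03,0,-0.02,0.055,-0.045,-0.06,0,-0.04,0.055,-0.07,-0.09,0,-0.06,0.055,-0.09,-0.12,0,-0.08,0.055,-0.11,-0.15,0,-0.1,0.055,-0.13,-0.18,0,-0.12,0.055,-0.15,-0.21,0,-0.14,0.055,-0.155,-0.24,0,-0.158,0.055,-0.158,-0.265,0,-0.158,0.055,-0.16,-0.272,0,-0.158,0.055,-0.16,-0.272,-0.02,-0.158,0.055,-0.16,-0.272,-0.02,-0.158,0.055]'

```text
clock: 7.8
tcp_pos: [0.4099, -0.2841, 0.1179]
orientation: [-0.001, 0.075, 0.997, 0.001]
wrist_force: [-0.2, 1.3, -1.1]
finger_gap: 0.0551
grip_force: 0.0
```

```bash
python3 - <<'E'
from h import *
W=cam('wrist','w5.png');s=env.get_state();print(s['tcp_pos'],s['orientation'],s['wrist_force'],s['qvel'].round(3))
# label B/C by projecting expected box; find dark label inside light head near expected
def q(o,y,x,z):return np.array(o)+np.array([x*np.cos(y),x*np.sin(y),z])
for n,o,y in[('B',(.4271,-.2921,.025),-.151),('C',(.4123,-.3652,.025),-.143)]:
    print(n,proj(W,[q(o,y,.028,.022),q(o,y,-.048,.016),q(o,y,-.02,.016)]).round(0).tolist())
cv2.imwrite('pics/w5.png',W['pixels'][:,:,::-1])
E
```

```text
[ 0.41001704 -0.28350265  0.11873027] [-0.0013834   0.07434943  0.99723025  0.00144105] [-0.48666628 -0.33836826 -0.39389625] [ 0.017 -0.018  0.024  0.025 -0.001 -0.002]
B [[250.0, 255.0], [250.0, 165.0], [250.0, 199.0]]
C [[162.0, 251.0], [153.0, 160.0], [157.0, 194.0]]
```

View pics/w5.png

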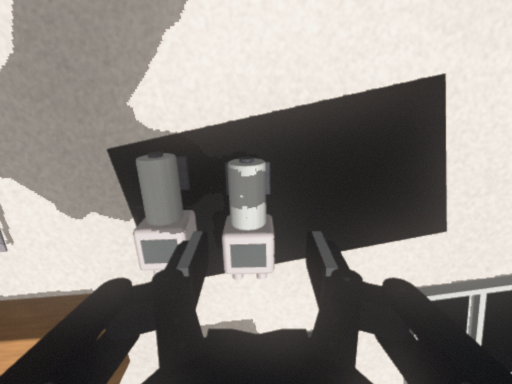

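B's label is at (249,256) and C's at (159,252), within 3 px of where I predicted them. Descending to B.

Call:
move_arm --moves '[-0.003,-0.005,-0.02,0,0.055,-0.003,-0.005,-0.05,0,0.055,-0.003,-0.005,-0.08,0,0.055,-0.003,-0.005,-0.092,0,0.055,-0.003,-0.005,-0.097,0,0.055,-0.003,-0.005,-0.097,0,0.055,-0.003,-0.005,-0.097,0,0.02,-0.003,-0.005,-0.097,0,0.02,-0.003,-0.005,-0.097,0,0.02,-0.003,-0.005,-0.097,0,0.02,-0.003,-0.005,-0.097,0,0.02,-0.003,-0.005,-0.097,0,0.02]'

```text
clock: 8.85
tcp_pos: [0.4092, -0.2908, 0.0249]
orientation: [0.001, 0.074, 0.997, -0.001]
wrist_force: [-0.6, 0.5, 6.4]
finger_gap: 0.0303
grip_force: 50.0
```

Call:
move_arm --moves '[0,0,0.03,0,0.02,0,0,0.07,0,0.02,0,0.02,0.1,0,0.02,0.01,0.05,0.1,0.02,0.02,0.02,0.085,0.1,0.05,0.02,0.04,0.12,0.1,0.08,0.02,0.07,0.15,0.1,0.1,0.02,0.1,0.18,0.1,0.12,0.02,0.13,0.21,0.1,0.14,0.02,0.16,0.235,0.09,0.155,0.02,0.18,0.252,0.07,0.155,0.02,0.187,0.254,0.06,0.155,0.02]'

```text
clock: 9.85
tcp_pos: [0.5976, -0.0322, 0.082]
orientation: [0.001, -0.005, 1.0, 0.001]
wrist_force: [0.3, -0.9, -3.2]
finger_gap: 0.0302
grip_force: 50.4
```

Call:
move_arm --moves '[0,0,0,0,0.02,0,0,0,0,0.02,0,0,0,0,0.02]'

```text
clock: 10.1
tcp_pos: [0.594, -0.0367, 0.0835]
orientation: [-0.0, -0.003, 1.0, -0.0]
wrist_force: [-0.5, 0.3, -3.0]
finger_gap: 0.0299
grip_force: 50.5
```

Call:
move_arm --moves '[0,0,-0.02,0,0.02,0,0,-0.04,0,0.02,0,0,-0.053,0,0.02,0,0,-0.057,0,0.02,0,0,-0.057,0,0.02,0,0,-0.057,0,0.02,0,0,-0.057,0,0.046,0,0,-0.057,0,0.046,0,0,-0.057,0,0.046,0,0,-0.03,0,0.046,0,0,0.01,0,0.046,0,0,0.05,0,0.046]'

```text
clock: 11.1
tcp_pos: [0.5937, -0.0357, 0.133]
orientation: [-0.002, -0.003, 1.0, 0.0]
wrist_force: [0.9, -0.0, 0.6]
finger_gap: 0.0462
grip_force: 0.0
```

Call:
move_arm --moves '[-0.02,-0.02,0,-0.02,0.05,-0.05,-0.05,0,-0.04,0.055,-0.08,-0.08,0,-0.06,0.055,-0.11,-0.11,0,-0.08,0.055,-0.13,-0.14,0,-0.1,0.055,-0.15,-0.18,0,-0.12,0.055,-0.17,-0.21,0,-0.14,0.055,-0.18,-0.24,0,-0.16,0.055,-0.19,-0.27,0,-0.17,0.055,-0.2,-0.3,0,-0.17,0.055,-0.201,-0.325,0,-0.17,0.055,-0.201,-0.325,0,-0.17,0.055]'

```text
clock: 12.1
tcp_pos: [0.3938, -0.3662, 0.1335]
orientation: [0.001, 0.084, 0.996, -0.002]
wrist_force: [0.1, -0.6, -0.2]
finger_gap: 0.0554
grip_force: 0.0
```

```bash
python3 - <<'E'
from h import *
W=cam('wrist','w6.png');s=env.get_state();print(s['tcp_pos'],s['orientation'],s['wrist_force'],s['qvel'].round(3))
def q(o,y,x,z):return np.array(o)+np.array([x*np.cos(y),x*np.sin(y),z])
P=proj(W,[q((.4123,-.3652,.025),-.143,x,z) for x,z in((.028,.022),(-.048,.016),(-.02,.016))]);print(P)
g=cv2.cvtColor(W['pixels'],cv2.COLOR_RGB2GRAY)
# bright blob in mat region (pump on black mat)
x0,y0=P[0].astype(int)
for p in P: 
    v=int(round(p[1])); print(v,''.join('%4d'%a for a in g[v,max(0,int(p[0])-60):int(p[0])+60:4]),int(p[0])-60)
E
```

```text
[ 0.39374746 -0.36364804  0.13323821] [ 5.90130413e-04  8.35932240e-02  9.96499574e-01 -6.50532311e-04] [-0.09882451 -0.47773448  0.60318106] [ 0.043 -0.019 -0.044  0.022  0.013  0.011]
[[262.76465757 244.56325154]
 [261.0333509  159.89504458]
 [261.67047879 191.72954029]]
245   58  60 231 234 236 231 233 227  64 144 224 127 125 125 124 124 122 124 124 167 224  93  52  51  51  51  45  38  35  82 202
160  141 117  54  52  56  54  53  54  50  66 122 140 136 141 160 187 211 213 184 100  50  49  48  48  47  48  47  44  45  42 201
192  235 232 232 233  59  55  58  57  55  49  66 117 126 130 130 129 128 136 195  55  48  48  44  45  44  43  40  39  38  35 201
```

Call:
move_arm --moves '[-0.001,0,-0.03,0,0.055,-0.001,0,-0.06,0,0.055,-0.001,0,-0.09,0,0.055,-0.001,0,-0.105,0,0.055,-0.001,0,-0.112,0,0.055,-0.001,0,-0.112,0,0.055,-0.001,0,-0.112,0,0.02,-0.001,0,-0.112,0,0.02,-0.001,0,-0.112,0,0.02,-0.001,0,-0.112,0,0.02,-0.001,0,-0.112,0,0.02,-0.001,0,-0.112,0,0.02]'

```text
clock: 13.15
tcp_pos: [0.394, -0.3619, 0.0229]
orientation: [0.001, 0.082, 0.997, -0.001]
wrist_force: [-0.3, 1.0, 6.9]
finger_gap: 0.0306
grip_force: 50.3
```

Call:
move_arm --moves '[0,0,0.03,0,0.02,0,0,0.07,0,0.02,0,0.02,0.1,0,0.02,0,0.055,0.1,0.02,0.02,0.01,0.095,0.1,0.05,0.02,0.03,0.13,0.1,0.08,0.02,0.05,0.165,0.1,0.1,0.02,0.08,0.195,0.1,0.12,0.02,0.115,0.22,0.1,0.14,0.02,0.145,0.24,0.09,0.17,0.02,0.18,0.255,0.07,0.17,0.02,0.202,0.2575,0.06,0.17,0.02]'

```text
clock: 14.15
tcp_pos: [0.5973, -0.1, 0.0802]
orientation: [0.001, -0.005, 1.0, 0.001]
wrist_force: [0.4, -0.2, -2.8]
finger_gap: 0.0302
grip_force: 50.5
```

Call:
move_arm --moves '[0,0,0,0,0.02,0,0,0,0,0.02,0,0,0,0,0.02]'

```text
clock: 14.4
tcp_pos: [0.5941, -0.1032, 0.0809]
orientation: [-0.001, -0.003, 1.0, 0.0]
wrist_force: [-0.4, -0.1, -2.6]
finger_gap: 0.0304
grip_force: 50.5
```

Call:
move_arm --moves '[0,-0.001,-0.02,0,0.02,0,-0.001,-0.04,0,0.02,0,-0.001,-0.053,0,0.02,0,-0.001,-0.057,0,0.02,0,-0.001,-0.057,0,0.02,0,-0.001,-0.057,0,0.02,0,-0.001,-0.057,0,0.046,0,-0.001,-0.057,0,0.046,0,-0.001,-0.057,0,0.046,0,-0.001,-0.03,0,0.046,0,-0.001,0.01,0,0.046,0,0.01,0.05,0,0.046]'

```text
clock: 15.4
tcp_pos: [0.594, -0.0944, 0.1313]
orientation: [-0.001, -0.002, 1.0, 0.0]
wrist_force: [1.2, -0.8, 0.6]
finger_gap: 0.046
grip_force: 0.0
```

Call:
move_arm --moves '[0,0.02,0.04,0,0.02,-0.005,0.05,0.08,0,0,-0.01,0.08,0.1,0,0,-0.02,0.1,0.1,0,0,-0.02,0.1,0.1,0,0,-0.02,0.1,0.1,0,0]'

```text
clock: 15.9
tcp_pos: [0.575, 0.0079, 0.2323]
orientation: [0.001, -0.004, 1.0, -0.0]
wrist_force: [-0.2, -0.4, -0.3]
finger_gap: -0.0002
grip_force: 0.0
```

```bash
python3 - <<'E'
from h import *
import pickle
W=cam('wrist');s=env.get_state();print(s['tcp_pos'],s['orientation'],s['finger_gap'])
pickle.dump(W,open('w7.pkl','wb'));cv2.imwrite('pics/w7.png',W['pixels'][:,:,::-1])
E
```

```text
[0.57499626 0.00695822 0.2313492 ] [ 4.13664886e-04 -3.71915794e-03  9.99992979e-01 -1.97902366e-04] 0.0002762372518305447
```

View pics/w7.png

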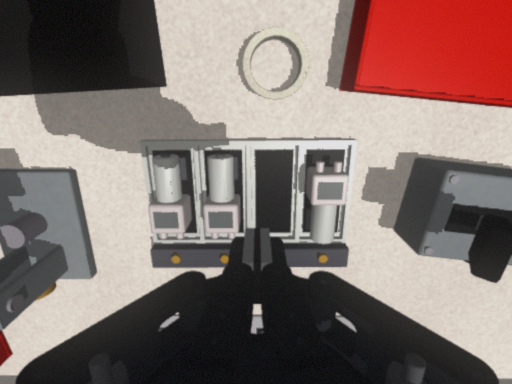

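All three pumps lie flat in their bays: heads at (170,213), (222,213) and (328,187). The handle is off, at (490,245). Next the isolator.

Call:
move_arm --moves '[0.01,0.03,0,0,0,0.02,0.06,0,0,0,0.03,0.09,0,0,0,0.04,0.12,0,0,0,0.047,0.145,0,0,0,0.047,0.155,0,0,0,0.047,0.155,-0.03,0,0,0.047,0.155,-0.06,0,0,0.047,0.155,-0.085,0,0,0.047,0.155,-0.099,0,0,0.047,0.155,-0.099,0,0,0.047,0.155,-0.099,0,0]'

```text
clock: 16.95
tcp_pos: [0.6212, 0.1602, 0.1306]
orientation: [-0.002, -0.002, 1.0, -0.0]
wrist_force: [0.7, -0.2, 0.7]
finger_gap: -0.0
grip_force: 0.0
```

Call:
move_arm --moves '[0.001,0.01,0,0,0,0.002,0.02,0,0,0,0.003,0.03,0,0,0,0.004,0.04,0,0,0,0.005,0.05,0,0,0,0.007,0.065,0,0,0,0.009,0.08,0,0,0,0.01,0.095,0,0,0,0.011,0.11,0,0,0]'

```text
clock: 17.7
tcp_pos: [0.6368, 0.2751, 0.1466]
orientation: [0.009, -0.004, 1.0, 0.004]
wrist_force: [-6.0, 2.7, 46.0]
finger_gap: 0.0002
grip_force: 20.5
```

Call:
move_arm --moves '[0,0,0.01,0,0,0,0,0.02,0,0]'

```text
clock: 17.87
tcp_pos: [0.6329, 0.2742, 0.1544]
orientation: [0.001, -0.004, 1.0, 0.001]
wrist_force: [0.3, -0.2, -0.4]
finger_gap: -0.0003
grip_force: 0.0
```

```bash
python3 - <<'E'
from h import *
S=cam('scene');W=cam('wrist');s=env.get_state();print(s['tcp_pos'],s['wrist_force'],s['grip_force'])
c=np.zeros((400,800,3),np.uint8);c[:,:]=0
a=cv2.resize(S['pixels'][170:310,225:345],(343,400),interpolation=cv2.INTER_CUBIC);c[:,:343]=a
c[:343,343:]=cv2.resize(W['pixels'],(457,343))
cv2.imwrite('pics/w8.png',c[:,:,::-1])
E
```

```text
[0.63363004 0.27298291 0.15397847] [-0.01785172  0.378657   -0.08686518] 0.0
```

View pics/w8.png

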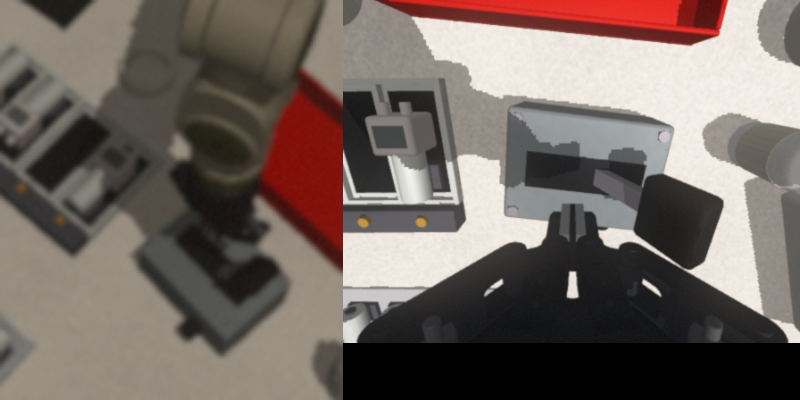

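The handle is over to on (it leans left, at (680,220)) and the pumps are still in the bed. The upward force came from the finger linkages riding on the handle, so I'll push higher on the way back. Next, the hand pump.

Call:
move_arm --moves '[0,-0.01,0.03,0,0,0,-0.03,0.06,0,0,0,-0.06,0.08,0,0,0,-0.1,0.08,0,0,0,-0.14,0.08,0,0,0,-0.18,0.08,0,0,-0.005,-0.22,0.08,0,0,-0.01,-0.26,0.08,0,0,-0.015,-0.3,0.08,0,0,-0.02,-0.34,0.08,0,0,-0.025,-0.38,0.08,0,0,-0.026,-0.42,0.08,0,0]'

```text
clock: 18.97
tcp_pos: [0.6055, -0.1502, 0.2304]
orientation: [-0.001, -0.003, 1.0, 0.001]
wrist_force: [0.7, -0.8, 0.4]
finger_gap: -0.0002
grip_force: 0.0
```

Call:
move_arm --moves '[0,-0.04,0,0,0,0,-0.08,0,0,0,0,-0.12,0,0,0,0,-0.14,0,0,0,0,-0.147,0,0,0,0,-0.147,0,0,0,0,-0.147,0,0,0]'

```text
clock: 19.55
tcp_pos: [0.6065, -0.2947, 0.2306]
orientation: [-0.001, -0.003, 1.0, 0.001]
wrist_force: [-0.6, 1.2, 0.5]
finger_gap: 0.0001
grip_force: 0.0
```

Call:
move_arm --moves '[0,0,-0.03,0,0,0,0,-0.05,0,0,0,0,-0.065,0,0,0,0,-0.08,0,0,0,0,-0.095,0,0,0,0,-0.11,0,0,0,0,-0.125,0,0,0,0,-0.135,0,0,0,0,-0.145,0,0,0,0,-0.145,0,0]'

```text
clock: 20.38
tcp_pos: [0.6095, -0.293, 0.0884]
orientation: [0.002, -0.005, 1.0, -0.0]
wrist_force: [0.1, 2.7, 10.5]
finger_gap: 0.0002
grip_force: 4.3
```

Call:
move_arm --moves '[0,0,-0.004,0,0,0,0,-0.008,0,0,0,0,-0.008,0,0]'

```text
clock: 20.63
tcp_pos: [0.61, -0.2931, 0.0869]
orientation: [0.004, -0.005, 1.0, -0.001]
wrist_force: [-6.3, 5.8, 31.2]
finger_gap: 0.0001
grip_force: 15.5
```

Call:
move_arm --moves '[0,0,0.03,0,0,0,0,0.06,0,0,0,0,0.09,0,0,0,0,0.12,0,0,0,0,0.14,0,0,0,0,0.145,0,0,0,0,0.145,0,0,0,0,0.145,0,0,0,0,0.145,0,0,0,0,0.145,0,0,0,0,0.145,0,0]'

```text
clock: 21.55
tcp_pos: [0.6064, -0.2948, 0.2222]
orientation: [-0.001, -0.003, 1.0, 0.001]
wrist_force: [0.6, -0.8, 0.6]
finger_gap: 0.0001
grip_force: 0.0
```

```bash
python3 - <<'E'
from h import *
import pickle
S0,T0=pickle.load(open('cams.pkl','rb'))
S=cam('scene');pickle.dump(S,open('up1.pkl','wb'))
p=proj(S,[(.61,-.2936,.165),(.61,-.29,.08)]);print(p,env.get_state()['tcp_pos'])
u,v=p[0].astype(int)
for I in(S0,S):
    g=cv2.cvtColor(I['pixels'],cv2.COLOR_RGB2GRAY);print(cv2.resize(g[v-14:v+22,u-20:u+20],(20,18),interpolation=cv2.INTER_AREA))
E
```

```text
[[184.87466462 148.45499059]
 [189.08366568 162.18099694]] [ 0.60650033 -0.2949957   0.22255213]
[[ 83  83  83  76  64  55  53  55  54  75 127 138 137 137 137 138 138 135
  127 113]
 [ 83  80  69  59  54  53  53  54  51  66 120 137 137 138 137 137 135 118
   86  81]
 [ 76  63  55  54  53  53  55  57  42  41  83 120 135 136 136 134 117  71
   37  47]
 [ 58  54  53  54  54  60  75  71  38  27  34  66 112 132 134 115  69  35
   28  35]
 [ 53  53  53  55  66  96 104  58  28  27  26  30  56  98 115  75  35  29
   29  29]
 [ 52  53  56  77 109 117  75  34  26  26  26  26  28  45  80  94  61  34
   30  28]
 [ 65  63  93 120 129  92  39  26  24  26  27  27  27  28  38  71  92  76
   43  30]
 [110 110 129 136 120  61  28  25  27  26  25  26  26  26  27  34  81 121
   99  60]
 [135 135 134 135 129  91  43  26  26  26  27  26  27  27  28  46 106 134
  136 118]
 [137 136 135 135 135 129  91  47  29  27  26  26  27  26  39  91 131 138
  138 139]
 [137 136 136 137 136 130 103  79  52  30  26  27  26  32  74 128 141 141
  140 140]
 [138 136 137 137 134 116  94  89  77  44  28  27  28  61 116 139 14
[... 1358 characters left out ...]
 133 141
  142 142]
 [141 139 138 134 104  82  86  78  52  28  24  24  25  29  76 131 144 143
  143 143]
 [141 139 140 140 124  94  91  91  77  45  27  24  26  61 118 142 144 144
  144 144]
 [140 139 141 139 122  96  91  89  76  63  49  31  34  82 122 139 144 145
  145 144]
 [140 140 141 131 104  91  90  80  67  69  59  50  58  78  89 116 142 145
  145 145]
 [140 140 134 110  93  90  83  67  60  55  50  54  67  79  82  93 128 144
  144 145]
 [128 136 117  94  90  86  71  60  52  49  49  49  54  66  78  90 121 143
  145 145]
 [ 94 116  98  90  88  74  59  53  50  50  50  49  50  54  70 107 138 145
  146 146]
 [ 72  93  91  89  79  61  53  52  55  55  55  52  51  58  75  99 130 143
  145 146]]
```

The lever pad matches its starting image, so the lever is fully up. Strokes 2 and 3 follow.

Call:
move_arm --moves '[0,0,-0.03,0,0,0,0,-0.05,0,0,0,0,-0.065,0,0,0,0,-0.08,0,0,0,0,-0.095,0,0,0,0,-0.11,0,0,0,0,-0.125,0,0,0,0,-0.135,0,0,0,0,-0.142,0,0,0,0,-0.145,0,0,0,0,-0.145,0,0,0,0,-0.145,0,0]'

```text
clock: 22.6
tcp_pos: [0.6093, -0.2959, 0.0865]
orientation: [0.004, -0.003, 1.0, -0.002]
wrist_force: [-7.6, 7.1, 33.7]
finger_gap: 0.0
grip_force: 17.0
```

Call:
move_arm --moves '[0,0,0.03,0,0,0,0,0.06,0,0,0,0,0.09,0,0,0,0,0.12,0,0,0,0,0.14,0,0,0,0,0.145,0,0,0,0,0.145,0,0,0,0,0.145,0,0,0,0,0.145,0,0,0,0,0.145,0,0,0,0,0.145,0,0]'

```text
clock: 23.52
tcp_pos: [0.6063, -0.295, 0.2221]
orientation: [-0.001, -0.003, 1.0, 0.001]
wrist_force: [-0.7, 0.2, 0.3]
finger_gap: 0.0003
grip_force: 0.0
```

Call:
move_arm --moves '[0,0,-0.03,0,0,0,0,-0.05,0,0,0,0,-0.065,0,0,0,0,-0.08,0,0,0,0,-0.095,0,0,0,0,-0.11,0,0,0,0,-0.125,0,0,0,0,-0.135,0,0,0,0,-0.142,0,0,0,0,-0.145,0,0,0,0,-0.145,0,0,0,0,-0.145,0,0]'

```text
clock: 24.52
tcp_pos: [0.6092, -0.2956, 0.0864]
orientation: [0.004, -0.004, 1.0, -0.002]
wrist_force: [-8.2, 6.6, 33.7]
finger_gap: -0.0004
grip_force: 17.5
```

Call:
move_arm --moves '[0,0,0.03,0,0,0,0,0.06,0,0,0,0,0.09,0,0,0,0,0.12,0,0,0,0,0.14,0,0,0,0,0.15,0,0,0,0,0.15,0,0,0,0,0.15,0,0,0,0,0.15,0,0,0,0,0.15,0,0,0,0,0.15,0,0]'

```text
clock: 25.43
tcp_pos: [0.6063, -0.2949, 0.227]
orientation: [-0.001, -0.003, 1.0, 0.001]
wrist_force: [-0.4, 0.3, 0.6]
finger_gap: 0.0002
grip_force: 0.0
```

```bash
cat > chk.py <<'E'
from h import *
# silhouette match: for each pump in bays, fit (dx,dy,dyaw) minimising contrast of model mask on a camera image
def boxpts(o,yaw,x0,x1,w,z):
    c,s=np.cos(yaw),np.sin(yaw);return [(o[0]+c*x-s*y,o[1]+s*x+c*y,z) for x,y in((x0,-w),(x1,-w),(x1,w),(x0,w))]
def fit(I,o,yaw,zu,rng=.03):
    g=cv2.GaussianBlur(cv2.cvtColor(I['pixels'],cv2.COLOR_RGB2GRAY),(3,3),0).astype(float)
    def sc(o,yaw):
        m=np.zeros(g.shape,np.uint8);out=m.copy()
        for x0,x1,w,z in((-.048,.008,.016,.036),(.008,.048,.022,.044)):
            cv2.fillConvexPoly(m,(proj(I,boxpts(o,yaw,x0,x1,w,zu+z))*16).astype(np.int32),255,shift=4)
        out=cv2.dilate(m,np.ones((5,5)))-m
        for z in(0,):
            cv2.fillConvexPoly(lab:=np.zeros_like(m),(proj(I,boxpts(o,yaw,.016,.040,.014,zu+.044))*16).astype(np.int32),255,shift=4)
        return g[(m>0)&(lab==0)].mean()-g[out>0].mean()-0.3*g[lab>0].mean()
    best=(sc(o,yaw),o[0],o[1],yaw);st=rng/2
    for k in range(4):
        b=best
        for dx in np.arange(-2,3)*st:
            for dy in np.arange(-2,3)*st:
                for da in np.arange(-2,3)*st*6:
                    v=sc((b[1]+dx,b[2]+dy),b[3]+da)
                    if v>best[0]:best=(v,b[1]+dx,b[2]+dy,b[3]+da)
        st/=2.2
    return np.round(best,3)
E
python3 - <<'E'
from chk import *
import pickle
S0,T0=pickle.load(open('cams.pkl','rb'))
print('calib B',fit(T0,(.4271,-.2921),-.151,.003,.01))
T=cam('top');S=cam('scene');pickle.dump((S,T),open('c2.pkl','wb'))
for n,o,y in(('A',(.629,.0965),3.15),('B',(.615,-.037),.01),('C',(.615,-.104),.01)):
    print(n,fit(T,o,y,.006,.015),fit(S,o,y,.006,.015))
U=pickle.load(open('up1.pkl','rb'))
d=np.abs(cv2.absdiff(S['pixels'],U['pixels'])).max(2);print('diff vs stroke1-up, pad',d[134:170,165:205].mean(),'iso',d[225:300,270:330].mean(),'bed',d[185:260,195:285].mean(), 'bedmax',d[185:260,195:285].max())
E
```

```text
calib B [44.616  0.429 -0.294 -0.176]
A [-2.752  0.632  0.096  3.13 ] [3.942 0.63  0.099 3.226]
B [-7.092  0.618 -0.039 -0.062] [-1.045  0.619 -0.034  0.01 ]
C [ 1.09   0.617 -0.104 -0.035] [-15.546   0.622  -0.098  -0.016]
diff vs stroke1-up, pad 1.9520833333333334 iso 1.172 bed 1.077925925925926 bedmax 5
```

The pumps are still in their bays, the lever is up and the isolator is unchanged. The spray bottle stands near the far side of the handle, so I'll check its place first.

```bash
python3 - <<'E'
from h import *
import pickle
S,T=pickle.load(open('cams.pkl','rb'));k=1/1.5625
print('spray top',tri([(T,np.array((179,268))*k),(S,np.array((551,457))*k)]).round(3),ray(T,np.array((179,268))*k,.14).round(3),'lower',ray(T,np.array((200,282))*k,.03).round(3))
print('mug',ray(T,np.array((166,328))*k,.09).round(3))
E
```

```text
spray top [0.619 0.483 0.129] [0.616 0.478 0.14 ] lower [0.611 0.472 0.03 ]
mug [0.494 0.519 0.09 ]
```

Call:
move_arm --moves '[0,0.04,0.01,0,0,0,0.08,0.01,0,0,0,0.12,0.01,0,0,0,0.16,0.01,0,0,0,0.2,0.01,0,0,0,0.24,0.01,0,0,0,0.28,0.01,0,0,0,0.32,0.01,0,0,0,0.36,0.01,0,0,0,0.4,0.01,0,0,0.01,0.44,0.01,0,0,0.015,0.48,0.01,0,0]'

```text
clock: 26.53
tcp_pos: [0.6221, 0.1866, 0.239]
orientation: [0.0, -0.003, 1.0, 0.0]
wrist_force: [0.8, -0.4, -1.4]
finger_gap: 0.0
grip_force: 0.0
```

Call:
move_arm --moves '[0,0.04,0,0,0,0.005,0.08,0,0,0,0.01,0.12,0,0,0,0.01,0.16,0,0,0,0.01,0.2,0,0,0,0.01,0.212,0,0,0,0.01,0.212,0,0,0,0.01,0.212,0,0,0]'

```text
clock: 27.2
tcp_pos: [0.6315, 0.3975, 0.2379]
orientation: [-0.001, -0.004, 1.0, -0.0]
wrist_force: [-0.6, -1.5, 0.8]
finger_gap: -0.0001
grip_force: 0.0
```

Call:
move_arm --moves '[0,0,-0.03,0,0,0,0,-0.06,0,0,0,0,-0.082,0,0,0,0,-0.082,0,0,0,-0.015,-0.082,0,0,0,-0.03,-0.082,0,0,0,-0.045,-0.082,0,0,-0.001,-0.06,-0.082,0,0,-0.002,-0.075,-0.08,0,0]'

```text
clock: 27.95
tcp_pos: [0.6306, 0.3319, 0.1758]
orientation: [0.007, -0.006, 1.0, 0.013]
wrist_force: [-24.1, 22.3, 59.9]
finger_gap: -0.0
grip_force: 34.5
```

The tip rode up the slanted end of the handle. I'll back off, start lower and rise with the arc.

Call:
move_arm --moves '[0,0,0.03,0,0,0,0,0.05,0,0,0,0.03,0.05,0,0,0,0.06,0.05,0,0,0.002,0.075,0.05,0,0,0.002,0.075,0.05,0,0]'

```text
clock: 28.45
tcp_pos: [0.6323, 0.3986, 0.211]
orientation: [0.001, -0.004, 1.0, 0.001]
wrist_force: [-0.9, -0.7, 0.1]
finger_gap: -0.0001
grip_force: 0.0
```

```bash
python3 - <<'E'
from h import *
import pickle
S0,T0=pickle.load(open('c2.pkl','rb'))
S=cam('scene');s=env.get_state();print(s['tcp_pos'],s['orientation'],s['wrist_force'])
for y in(.352,.38,.4,.41):print(y,proj(S,[(.636,y,.157)]).round(0))
W=cam('wrist')
c=np.zeros((400,800,3),np.uint8)
c[:,:343]=cv2.resize(S['pixels'][200:340,265:385],(343,400),interpolation=cv2.INTER_CUBIC)
c[:343,343:]=cv2.resize(W['pixels'],(457,343))
cv2.imwrite('pics/w9.png',c[:,:,::-1])
pickle.dump((S,W),open('w9.pkl','wb'))
E
```

```text
[0.63239837 0.39696758 0.21063626] [ 9.25616080e-04 -3.43873612e-03  9.99993606e-01  3.26601922e-04] [-0.09919622  0.01585862 -0.54196471]
0.352 [[317. 266.]]
0.38 [[324. 272.]]
0.4 [[329. 276.]]
0.41 [[332. 278.]]
```

View pics/w9.png

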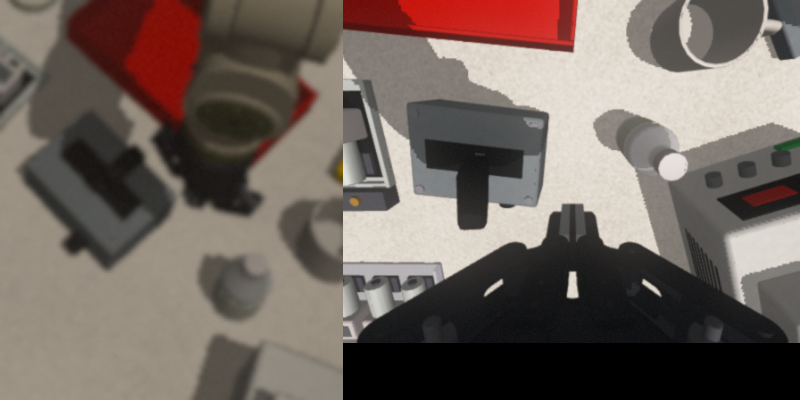

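The handle now stands about upright, at (472,195), near the middle of its slot. I'll check numerically whether it is moving.

```bash
cat > iso.py <<'E'
from h import *
def strip(W):
    g=cv2.cvtColor(W['pixels'],cv2.COLOR_RGB2GRAY)
    for r in range(150,262,10):print(r,''.join('%4d'%a for a in g[r,60:250:6]))
def pred(W):
    c=np.array([.632,.279,.05]);yv=np.array([.11,.994,0])
    for a in(0,.3,.6,.9,1.2):
        l=a-.6;print(a,proj(W,[c+d*(np.sin(l)*yv+np.cos(l)*np.array([0,0,1])) for d in(.08,.13)]).round(0).tolist())
E
python3 - <<'E'
from iso import *
import pickle
_,W=pickle.load(open('w9.pkl','rb'));pred(W);strip(W)
for i in range(3):W2=cam('wrist')
print(np.abs(cv2.absdiff(W['pixels'],W2['pixels'])).max(2)[150:262,60:230].mean());strip(W2)
E
```

```text
0 [[68.0, 186.0], [-8.0, 199.0]]
0.3 [[87.0, 193.0], [23.0, 214.0]]
0.6 [[113.0, 197.0], [76.0, 224.0]]
0.9 [[144.0, 199.0], [139.0, 226.0]]
1.2 [[173.0, 197.0], [196.0, 221.0]]
150  214 132 121  79  81  80  78  77  74  75  78  77  78  77  76  77  78  77  78  79  79  82  83  87  85  88  88  85 101 222 219 227
160  220 219 220  79  81  78  35  31  32  34  32  30  50  64  74  76  75  77  80  79  80  79  83  81  85  88  87  80 178 219 221 221
170  222 222 219 131  81  80  37  36  34  27  31  28  23  26  24  25  22  28  23  27  26  28  38  33  84  85  87  90 214 220 222 222
180  216 219 216 128 132  82  41  33  35  30  29  29  27  27  22  24  23  25  22  29  32  34  38  41 140 142 141  89 217 225 224 221
190  220 219 219 123 130 131 132 129 111  90  54  39  28  27  25  28  24  28  38  35  37  41  43  46 140 142 129  85 216 219 220 222
200  217 219 215 153 132 130 130 131 129 132 128  94  31  33  34  31  29  47 129 133 135 132 131 117 139 140 140  84 215 219 215 214
210  178 222 221 200 143  94 131 128 130 130 128 119  37  37  36  35  35  48 132 134 133 134 137 138 137 139 135 115 214 213
[... 1587 characters left out ...]
 36  39  42 128  83 216 211 211 214
220   63 211 217 217 215 216 202 185 144 131 130 131 133 131 132 133 133 131 129  42  38  37  41  43  39  44 134 190 217 221 213 211
230  170 215 220 218 218 215 225 215 215 215 219 220 219 220 218 215 212 220 220  51  43  42  45  43  47  47 130 213 213 217 214  88
240  212 217 215 219 219 216 224 221 219 219 222 212 220 218 221 212 220 218 220 213  88  43  50  46  50  47 221 212 210  52  48  82
250  213 214 212 212 215 220 225 219 220 221 218 222 219 216 218 218 218 214 217 213 214 156  48  66 178 217 211 212 202  47  47  77
260  218 209 215 217 211 213 217 220 220 220 221 216 220 220 216 215 219 218 217 210 217 207 217 210 213 211 212 217 119  44  42  76
```

The handle is falling back slowly to on. Retry: low contact first, then rising with the arc.

Call:
move_arm --moves '[0,0.003,-0.035,0,0,0,0.003,-0.07,0,0,0,0.003,-0.077,0,0,0,0.003,-0.077,0,0,0,-0.01,-0.077,0,0,0,-0.02,-0.076,0,0,0,-0.03,-0.074,0,0,0,-0.04,-0.07,0,0,0,-0.05,-0.066,0,0]'

```text
clock: 29.45
tcp_pos: [0.6325, 0.3458, 0.1451]
orientation: [0.001, -0.003, 1.0, 0.0]
wrist_force: [-1.1, 1.3, 0.4]
finger_gap: -0.0001
grip_force: 0.6
```

Call:
move_arm --moves '[0,-0.01,0.002,0,0,-0.001,-0.02,0.005,0,0,-0.001,-0.03,0.008,0,0,-0.002,-0.04,0.011,0,0,-0.002,-0.05,0.013,0,0,-0.003,-0.06,0.014,0,0,-0.003,-0.07,0.015,0,0,-0.003,-0.075,0.016,0,0]'

```text
clock: 30.12
tcp_pos: [0.6289, 0.2699, 0.159]
orientation: [-0.0, -0.003, 1.0, -0.0]
wrist_force: [0.3, -0.4, 0.7]
finger_gap: 0.0002
grip_force: 0.0
```

Call:
move_arm --moves '[0,0,0.03,0,0,0,0.01,0.06,0,0,0,0.03,0.06,0,0,0,0.06,0.06,0,0,0,0.09,0.06,0,0,0,0.12,0.055,0,0,0,0.127,0.052,0,0,0,0.127,0.052,0,0,0,0.127,0.052,0,0,0,0.127,0.052,0,0]'

```text
clock: 30.95
tcp_pos: [0.6292, 0.3974, 0.2111]
orientation: [-0.0, -0.003, 1.0, -0.0]
wrist_force: [0.6, -0.5, -0.6]
finger_gap: 0.0001
grip_force: 0.0
```

```bash
python3 - <<'E'
from iso import *
import pickle
W=cam('wrist');pred(W);strip(W);print(env.get_state()['tcp_pos'])
E
```

```text
0 [[69.0, 190.0], [-7.0, 204.0]]
0.3 [[87.0, 197.0], [24.0, 219.0]]
0.6 [[114.0, 201.0], [77.0, 228.0]]
0.9 [[144.0, 203.0], [139.0, 231.0]]
1.2 [[173.0, 201.0], [196.0, 225.0]]
150  213 125 118  73  73  73  75  75  76  74  72  74  73  74  74  74  74  74  73  76  77  78  78  81  81  83  86  80  85 219 217 218
160  211 126 122  73  74  75  34  46  61  71  74  74  71  75  75  73  71  74  75  77  77  76  77  80  80  84  82  78 160 215 213 217
170   26  31  26  63  73  73  30  26  24  24  26  26  24  25  23  22  29  31  30  27  33  43  55  77  81  80  83  71 196 213 211 210
180   25  24  29  37  63  64  63  67  68  66  64  66  68  57  35  28  28  30  29  28  31  27  32  40 133 133 136  86 209 210 216 211
190   28  30  30  27  67  69  67  66  67  69  69  74  58  34  37  36  35  38  38  39  35  41  39  42 134 134 133  81 214 206 205 210
200   30  30  33  33 104 121 125 125 123 123 121 123 123 126 123 125 126 126 114  91  57  44  45  43 133 134 134  80 208 215 205 215
210   34  38  39  38 109 118 126 123 124 124 123 126 125 127 125 127 126 127 128 126 129 128 131 131 131 134 130  83 212 212 212 205
220   44  43  43 162 138 124 123 127 124 123 126 122 126 125 126 127 126 127 128 127 130 128 131 130 133 135 124 203 204 207 209 209
230   68 203 211 212 215 211 212 214 212 212 210 213 211 209 214 206 207 204 190 163 110 122 131 131 134 138 119 210 212 211 208  85
240  208 208 213 209 209 212 212 209 212 213 211 213 211 211 212 208 214 206 206 211 204 209 206 211 210 209 209 211 203  54  50  80
250  207 204 211 209 211 210 213 212 214 208 212 219 213 206 206 210 210 208 207 211 207 207 208 202 204 209 206 204 200  45  44  78
260  208 202 208 211 208 205 212 208 209 209 212 208 210 211 206 210 205 210 210 205 209 202 204 207 205 204 203 204 112  45  40  74
[0.62931898 0.39716939 0.21138479]
```

Call:
move_arm --moves '[0,-0.04,0.02,0,0,0,-0.08,0.02,0,0,0,-0.12,0.02,0,0,0,-0.16,0.02,0,0,0,-0.2,0.02,0,0,0.01,-0.24,0.02,0,0,0.015,-0.27,0.02,0,0.048,0.02,-0.295,0.01,0,0.048,0.0205,-0.3015,-0.02,0,0.048,0.0205,-0.3015,-0.05,0,0.048,0.0205,-0.3015,-0.07,0,0.048,0.0205,-0.3015,-0.07,0,0.048]'

```text
clock: 32.0
tcp_pos: [0.6462, 0.0949, 0.1365]
orientation: [-0.004, -0.002, 1.0, -0.0]
wrist_force: [-0.5, -0.3, -0.6]
finger_gap: 0.0484
grip_force: 0.0
```

```bash
python3 - <<'E'
from chk import *
import pickle
S0,T0=pickle.load(open('cams.pkl','rb'));S2,T2=pickle.load(open('c2.pkl','rb'))
S=cam('scene');W=cam('wrist');s=env.get_state();print(s['tcp_pos'],s['orientation'],s['finger_gap'])
pickle.dump((S,W),open('w10.pkl','wb'))
d0=cv2.absdiff(S['pixels'],S0['pixels']).max(2);d2=cv2.absdiff(S['pixels'],S2['pixels']).max(2)
print('iso vs start',d0[225:300,270:330].mean(),'vs on',d2[225:300,270:330].mean(),'bed left part vs c2',d2[185:225,195:250].mean())
for n,o,y in(('A',(.629,.0965),3.15),('B',(.615,-.037),.01),('C',(.615,-.104),.01)):
    print(n,fit(W,o,y,.006,.015))
E
```

```text
[0.64891868 0.09599488 0.14135886] [-5.10249045e-04 -2.33839343e-03  9.99997136e-01 -2.09264737e-05] 0.0479199327764756
iso vs start 4.15 vs on 9.941333333333333 bed left part vs c2 24.330909090909092
A [15.64   0.631  0.096  3.198]
B [ 4.706  0.613 -0.039  0.066]
C [-21.315   0.614  -0.107   0.056]
```

Call:
move_arm --moves '[0,0,-0.03,0,0.048,0,0,-0.06,0,0.048,0,0,-0.09,0,0.048,0,0,-0.108,0,0.048,0,0,-0.115,0,0.048,0,0,-0.115,0,0.048,0,0,-0.115,0,0.02,0,0,-0.115,0,0.02,0,0,-0.115,0,0.02,0,0,-0.115,0,0.02,0,0,-0.09,0,0.02,0,0,-0.06,0,0.02]'

```text
clock: 33.1
tcp_pos: [0.6472, 0.0971, 0.0795]
orientation: [-0.003, -0.003, 1.0, 0.0]
wrist_force: [0.3, 0.2, -1.3]
finger_gap: 0.0301
grip_force: 49.9
```

Call:
move_arm --moves '[-0.01,0,0.03,0,0.02,-0.04,0,0.06,0,0.02,-0.075,0.01,0.07,0,0.02,-0.11,0.03,0.07,-0.02,0.02,-0.14,0.06,0.07,-0.04,0.02,-0.16,0.095,0.07,-0.06,0.02,-0.175,0.13,0.07,-0.086,0.02,-0.185,0.165,0.07,-0.086,0.02,-0.19,0.2,0.07,-0.086,0.02,-0.194,0.228,0.05,-0.086,0.02,-0.194,0.237,0.02,-0.086,0.02,-0.194,0.237,0.01,-0.086,0.02]'

```text
clock: 34.1
tcp_pos: [0.4535, 0.3361, 0.0885]
orientation: [-0.001, 0.038, 0.999, -0.0]
wrist_force: [0.0, -0.9, -2.7]
finger_gap: 0.03
grip_force: 50.1
```

```bash
python3 - <<'E'
from h import *
W=cam('wrist','w11.png');s=env.get_state();print(s['tcp_pos'],s['orientation'],s['finger_gap'],s['wrist_force'])
im=W['pixels'].astype(int);m=((im[...,0]>90)&(im[...,1]<70)&(im[...,2]<70)).astype(np.uint8)
c=np.array([.42,.252]);y=-.08;ax=np.array([np.cos(y),np.sin(y)]);ay=np.array([-ax[1],ax[0]])
print(proj(W,[(*(c+sx*.0775*ax+sy*.145*ay),.055) for sx,sy in((1,1),(1,-1),(-1,-1),(-1,1))]).round(0))
mm=m.copy();n,l,st,ce=cv2.connectedComponentsWithStats(m)
for i in range(1,n):
    if st[i,4]>500:
        h=cv2.approxPolyDP(cv2.convexHull(np.argwhere(l==i)[:,::-1].astype(np.int32)),6,True);print(st[i],h.reshape(-1,2).tolist())
E
```

```text
[0.45254429 0.33395755 0.08720665] [-0.00264167  0.03859488  0.99925013 -0.00162208] 0.030008360611612928 [-0.81429829 -1.7744538  -3.92972631]
[[ 338.  289.]
 [ -65.  287.]
 [-165.   49.]
 [ 365.   52.]]
[    0    55   376   236 63627] [[375, 60], [347, 279], [0, 287], [0, 55]]
```

Call:
move_arm --moves '[0,0,-0.02,0,0.02,0,0,-0.04,0,0.02,0,0,-0.055,0,0.02,0,0,-0.06,0,0.02,0,0,-0.06,0,0.02,0,0,-0.06,0,0.02]'

```text
clock: 34.65
tcp_pos: [0.4562, 0.3337, 0.0321]
orientation: [0.0, 0.04, 0.999, 0.0]
wrist_force: [1.1, -0.5, -2.1]
finger_gap: 0.0301
grip_force: 50.2
```

Call:
move_arm --moves '[0,0,0,0,0.046,0,0,0,0,0.048,0,0,0,0,0.048,0,0,0.03,0,0.048,0,0,0.07,0,0.048,0,0,0.11,0,0.048,0,0,0.14,0,0.048,0,0,0.14,0,0.048]'

```text
clock: 35.32
tcp_pos: [0.4592, 0.3363, 0.1794]
orientation: [0.006, 0.04, 0.999, 0.003]
wrist_force: [0.7, 0.8, -0.0]
finger_gap: 0.0478
grip_force: 0.0
```

Call:
move_arm --moves '[0.0,-0.035,0,0.01,0.048,0.01,-0.07,0,0.02,0.048,0.02,-0.105,0,0.04,0.048,0.035,-0.14,0,0.06,0.048,0.05,-0.175,0,0.086,0.048,0.065,-0.21,0,0.086,0.048,0.08,-0.245,0,0.086,0.048,0.1,-0.28,0,0.086,0.048,0.12,-0.315,0,0.086,0.048,0.135,-0.35,0,0.086,0.048,0.138,-0.372,-0.02,0.086,0.048,0.138,-0.372,-0.03,0.086,0.048]'

```text
clock: 36.32
tcp_pos: [0.5949, -0.0426, 0.1401]
orientation: [0.001, -0.0, 1.0, -0.001]
wrist_force: [-0.1, 0.2, -0.3]
finger_gap: 0.048
grip_force: 0.0
```

```bash
python3 - <<'E'
from chk import *
import pickle
W=cam('wrist','w12.png');s=env.get_state();print(s['tcp_pos'],s['orientation'])
for n,o,y in(('B',(.615,-.037),.01),('C',(.615,-.104),.01)):
    print(n,fit(W,o,y,.006,.015))
g=cv2.cvtColor(W['pixels'],cv2.COLOR_RGB2GRAY)
for o in((.614,-.037),(.614,-.104)):
    for x,z in((.028,.044),(-.03,.038)):
        p=proj(W,[(o[0]+x,o[1],.006+z)])[0];v=int(p[1]);print(p.round(0),''.join('%4d'%a for a in g[v,int(p[0])-48:int(p[0])+48:4]))
E
```

```text
[ 0.59245695 -0.04000943  0.13776134] [-1.75503187e-03 -1.08385832e-03  9.99997797e-01  3.89487331e-04]
B [21.423  0.613 -0.036  0.028]
C [ 7.572  0.641 -0.101 -0.05 ]
[263. 244.]  102  52  49 206 209 172 168 203 144 112 113 113 113 114 115 115 126 219 189 119 215 160  41  40
[264. 181.]   52  51 210 214 213 220  64  62 101 113 118 123 122 135 215 193 154  73  83 174 210 232 232  63
[189. 243.]  224 227 223 227 226 224 209 208 117 116 114  76  49  46  80  80  56  43  46 109  48 180 188 206
[186. 180.]  132 132 136 141 135 125 122 108 119 112 119 121 120 121 117 113 103  89  87  66  48 196 193 218
```

Call:
move_arm --moves '[0,0.001,-0.03,0,0.048,0,0.001,-0.06,0,0.048,0,0.001,-0.09,0,0.048,0,0.001,-0.106,0,0.048,0,0.001,-0.113,0,0.048,0,0.001,-0.113,0,0.048,0,0.001,-0.113,0,0.02,0,0.001,-0.113,0,0.02,0,0.001,-0.113,0,0.02,0,0.001,-0.113,0,0.02,0,0.001,-0.085,0,0.02,0,0.001,-0.05,0,0.02]'

```text
clock: 37.37
tcp_pos: [0.5908, -0.0364, 0.089]
orientation: [-0.003, -0.003, 1.0, 0.001]
wrist_force: [0.9, -0.2, -2.1]
finger_gap: 0.03
grip_force: 50.0
```

Call:
move_arm --moves '[-0.01,0,0.03,0,0.02,-0.03,0.02,0.06,0,0.02,-0.055,0.05,0.07,0,0.02,-0.08,0.08,0.07,-0.02,0.02,-0.105,0.11,0.07,-0.04,0.02,-0.13,0.14,0.07,-0.06,0.02,-0.15,0.17,0.07,-0.086,0.02,-0.165,0.2,0.07,-0.086,0.02,-0.18,0.235,0.07,-0.086,0.02,-0.195,0.265,0.05,-0.086,0.02,-0.198,0.289,0.02,-0.086,0.02,-0.198,0.289,0.0,-0.086,0.02]'

```text
clock: 38.37
tcp_pos: [0.3944, 0.2558, 0.0905]
orientation: [0.001, 0.037, 0.999, 0.001]
wrist_force: [-0.2, -0.3, -2.6]
finger_gap: 0.0299
grip_force: 50.2
```

Call:
move_arm --moves '[0,0,0,0,0.02,0,0,-0.03,0,0.02,0,0,-0.055,0,0.02,0,0,-0.063,0,0.02,0,0,-0.063,0,0.02,0,0,-0.063,0,0.02]'

```text
clock: 38.87
tcp_pos: [0.3963, 0.2518, 0.0293]
orientation: [0.0, 0.041, 0.999, 0.0]
wrist_force: [-0.4, -0.1, -1.6]
finger_gap: 0.0303
grip_force: 51.6
```

Call:
move_arm --moves '[0,0,0,0,0.048,0,0,0,0,0.048,0,0,0,0,0.048,0,0,0.03,0,0.048,0,0,0.07,0,0.048,0,-0.01,0.11,0,0.048,0.01,-0.04,0.14,0,0.048,0.03,-0.075,0.14,0.02,0.048,0.05,-0.11,0.14,0.04,0.048,0.07,-0.145,0.14,0.06,0.048,0.09,-0.18,0.14,0.086,0.048,0.11,-0.215,0.14,0.086,0.048]'

```text
clock: 39.87
tcp_pos: [0.5064, 0.0352, 0.169]
orientation: [0.001, -0.004, 1.0, 0.0]
wrist_force: [0.8, 0.5, 0.2]
finger_gap: 0.0476
grip_force: 0.0
```

Call:
move_arm --moves '[0.02,-0.035,0,0,0.048,0.04,-0.07,0,0,0.048,0.055,-0.085,0,0,0.048,0.055,-0.085,0,0,0.048,0.055,-0.085,0,0,0.048]'

```text
clock: 40.28
tcp_pos: [0.5609, -0.0491, 0.168]
orientation: [-0.0, -0.002, 1.0, 0.0]
wrist_force: [0.3, 0.7, 0.5]
finger_gap: 0.0477
grip_force: 0.0
```

```bash
python3 - <<'E'
from chk import *
W=cam('wrist','w13.png');s=env.get_state();print(s['tcp_pos'],s['orientation'],s['finger_gap'])
for r in(.015,.04):
  print('C',fit(W,(.615,-.104),.01,.006,r))
g=cv2.cvtColor(W['pixels'],cv2.COLOR_RGB2GRAY)
o=(.615,-.104)
for x in(.06,.05,.04,.028,.016,0,-.02,-.04,-.055):
    p=proj(W,[(o[0]+x,o[1],.05)])[0];v=int(p[1]);print(x,p.round(0),''.join('%4d'%a for a in g[v,int(p[0])-60:int(p[0])+60:4]))
E
```

```text
[ 0.56005942 -0.04798125  0.16795677] [-4.49575011e-04 -2.68478217e-03  9.99996252e-01  2.93162250e-04] 0.048079633248364645
C [31.472  0.611 -0.101 -0.049]
C [33.071  0.669 -0.164 -0.105]
0.06 [205. 286.]   52  53  54  51  49  48  50  45  46  47  43  41  42  42  42  39  43  51  51  54  50  55  54  53  53  56  55  53  54  53
0.05 [205. 278.]  233 232 231 235 231  52  51  53  52  51  48  48  45  44  44  41  41 160 217 194 190 191 190 191 219 197 200 197 198 197
0.04 [204. 270.]  236 231 232 235 235 234 185  65  54  52  52  51 101 102  46  41  46  56 177 221 176 189 193 164 220 216 202 201 204 205
0.028 [204. 260.]  228 234 233 237 231 237 233 231 230  57  56  59  88  87  71  47  47  45 101 222 192  87  48 210 219 206  99  46  47  46
0.016 [203. 250.]  231 230 231 234 231 232 235 229 235 221  67  58  59  89  88  63  50  44 191 224 177 117  51 218 219 210 122  47  47  46
0 [202. 236.]  238 237 230 234 235 237 234 238 234 221 132 111 108 180 146  93  89  53 159 107 108 117  52 219 220 208 155  48  48  46
-0.02 [201. 218.]  231 235 235 232 234 230 226 232 233 223 190 219 103 181 209 220 230 223 200 167  57  55  54 172 223 192 224  52  49  50
-0.04 [200. 199.]  235 236 234 228 236 231 233 232 234 223 192 220  92 172 199 213 228 236 215 183 104  94  58 204 206 226 231  66  56  55
-0.055 [199. 184.]  230 237 232 232 231 234 230 236 234 222 137 216  63 106 105  85  93  77 108 107  69  68  58 225 219 227 229  62  59  60
```

Call:
move_arm --moves '[0.0315,-0.03,0,0,0.05,0.0315,-0.053,0,0,0.05,0.0315,-0.053,0,0,0.05,0.0315,-0.053,-0.04,0,0.05,0.0315,-0.053,-0.075,0,0.05,0.0315,-0.053,-0.1,0,0.05,0.0315,-0.053,-0.1,0,0.05]'

```text
clock: 40.92
tcp_pos: [0.5868, -0.0978, 0.0628]
orientation: [-0.005, -0.004, 1.0, 0.002]
wrist_force: [-0.9, 1.2, -0.9]
finger_gap: 0.0501
grip_force: 0.0
```

```bash
python3 - <<'E'
from chk import *
W=cam('wrist','w14.png');s=env.get_state();print(s['tcp_pos'],s['wrist_force'])
print('C',fit(W,(.612,-.102),-.02,.006,.01))
g=cv2.cvtColor(W['pixels'],cv2.COLOR_RGB2GRAY);o=(.612,-.102)
for x in(.028,0,-.03,-.042):
    p=proj(W,[(o[0]+x,o[1],.05 if x>0.01 else .04)])[0];v=int(p[1]);print(x,p.round(0),''.join('%4d'%a for a in g[v,int(p[0])-96:int(p[0])+96:6]))
E
```

```text
[ 0.58858668 -0.09842162  0.06574284] [-0.02812882 -0.3051674  -0.11941146]
C [13.313  0.614 -0.105 -0.02 ]
0.028 [250. 313.]   35  35  33  31  35  32  30  34 184 196 131 197 104 104 104 106 106 106 106 110 201  87 114 198 194  40  38  32  30  28  25  24
0 [250. 267.]  223 219 221 139  46  71  80  46  38  36 106  89 117 160 185 197 204 202 181 142  95  46 129 201 204  35  32  30  73  75  28  26
-0.03 [250. 225.]  140 129 126 128 121 129 132 123 115 128 147  52 101 109 111 112 114 115 105  94  61  48 121 212 214 149  48  48  47  47  46  46
-0.042 [250. 207.]  129 130 124 131 125 131 124 125 118 110  88  56 102 111 114 117 115 115 107  96  53  41 118 112 222 218  55  56  54  56  55  51
```

Call:
move_arm --moves '[0.002,-0.003,-0.015,0,0.05,0.002,-0.003,-0.03,0,0.05,0.002,-0.003,-0.04,0,0.05,0.002,-0.003,-0.04,0,0.05,0.002,-0.003,-0.04,0,0.02,0.002,-0.003,-0.04,0,0.02,0.002,-0.003,-0.04,0,0.02,0.002,-0.003,-0.04,0,0.02,0.002,-0.003,-0.01,0,0.02,0.002,-0.003,0.03,0,0.02,0.002,-0.003,0.07,0,0.02]'

```text
clock: 41.88
tcp_pos: [0.5925, -0.1034, 0.1382]
orientation: [-0.002, -0.003, 1.0, 0.001]
wrist_force: [1.2, -0.2, -2.5]
finger_gap: 0.0306
grip_force: 50.2
```

Call:
move_arm --moves '[-0.02,0.02,0.02,0,0.02,-0.045,0.045,0.02,0,0.02,-0.07,0.07,0.02,0,0.02,-0.095,0.1,0.02,-0.02,0.02,-0.12,0.13,0.02,-0.04,0.02,-0.14,0.16,0.02,-0.06,0.02,-0.16,0.19,0.02,-0.086,0.02,-0.18,0.22,0.02,-0.086,0.02,-0.195,0.25,0.02,-0.086,0.02,-0.205,0.27,0,-0.086,0.02,-0.205,0.272,-0.03,-0.086,0.02,-0.205,0.272,-0.05,-0.086,0.02]'

```text
clock: 42.88
tcp_pos: [0.3878, 0.1696, 0.0872]
orientation: [0.0, 0.038, 0.999, 0.0]
wrist_force: [-0.9, -0.0, -3.0]
finger_gap: 0.0303
grip_force: 50.4
```

Call:
move_arm --moves '[0,0,0,0,0.02,0,0,-0.03,0,0.02,0,0,-0.053,0,0.02,0,0,-0.06,0,0.02,0,0,-0.06,0,0.02,0,0,-0.06,0,0.02]'

```text
clock: 43.38
tcp_pos: [0.3898, 0.168, 0.0292]
orientation: [0.0, 0.04, 0.999, 0.0]
wrist_force: [-0.5, 0.2, -2.6]
finger_gap: 0.0303
grip_force: 51.4
```

Release, then clear off to the right so the top camera sees everything.

Call:
move_arm --moves '[0,0,-0.002,0,0.02,0,0,-0.002,0,0.048,0,0,-0.002,0,0.048,0,0,-0.002,0,0.048,0,0,0.03,0,0.048,0,0,0.07,0,0.048,0,0,0.11,0,0.048,0,-0.03,0.15,0,0.048,0,-0.07,0.17,0,0.048,0,-0.11,0.17,0,0.048,0,-0.15,0.17,0,0.048,0,-0.19,0.17,0,0.048]'

```text
clock: 44.38
tcp_pos: [0.3894, -0.0191, 0.1996]
orientation: [0.002, 0.039, 0.999, -0.0]
wrist_force: [1.2, -0.5, -0.4]
finger_gap: 0.0484
grip_force: 0.0
```

Call:
move_arm --moves '[0,-0.04,0,0,0.048,0,-0.08,0,0,0.048,0,-0.12,0,0,0.048,0,-0.16,0,0,0.048,0,-0.2,0,0,0.048,0,-0.24,0,0,0.048,0,-0.24,0,0,0.048,0,-0.24,0,0,0.048]'

```text
clock: 45.05
tcp_pos: [0.3887, -0.2596, 0.198]
orientation: [0.0, 0.042, 0.999, 0.0]
wrist_force: [-0.5, 0.5, -1.1]
finger_gap: 0.0477
grip_force: 0.0
```

```bash
python3 - <<'E'
from chk import *
import pickle
S0,T0=pickle.load(open('cams.pkl','rb'))
T=cam('top','t9.png');S=cam('scene','s9.png');s=env.get_state();print(s['tcp_pos'],s['wrist_force'],s['qvel'].round(3))
for n,o,y in(('A',(.434,.336),3.06),('B',(.414,.25),-.08),('C',(.408,.167),-.08)):
    print(n,fit(T,o,y,.005,.02),fit(S,o,y,.005,.02))
d=cv2.absdiff(S['pixels'],S0['pixels']).max(2);t=cv2.absdiff(T['pixels'],T0['pixels']).max(2)
print('iso',d[225:300,270:330].mean(),'hp',d[134:205,150:205].mean(),'bed',d[185:260,195:285].mean())
print('top: iso',t[150:195,150:210].mean(),'bed',t[145:200,215:300].mean(),'mugspraymeter',t[165:262,80:140].mean(),'carton',t[170:210,380:428].mean(),'tape',t[205:235,238:265].mean(),'driver',t[238:270,398:415].mean())
E
```

```text
[ 0.38857678 -0.25695688  0.19791834] [0.12337974 0.37231133 0.70181931] [ 0.029 -0.016 -0.014 -0.001 -0.003 -0.003]
A [14.835  0.439  0.334  3.055] [17.129  0.433  0.34   3.103]
B [ 1.0195e+01  4.3400e-01  2.2100e-01 -8.0000e-03] [12.637  0.399  0.229 -0.069]
C [21.402  0.413  0.167 -0.167] [14.227  0.411  0.171 -0.164]
iso 3.224666666666667 hp 3.058130601792574 bed 3.0361481481481483
top: iso 4.148888888888889 bed 4.585668449197861 mugspraymeter 3.888144329896907 carton 21.2375 tape 3.740740740740741 driver 38.411764705882355
```

```bash
python3 - <<'E'
from h import *
T=cam('top');im=T['pixels'].astype(int)
m=((im[...,1]>70)).astype(np.uint8)
c=np.array([.42,.252]);y=-.08;ax=np.array([np.cos(y),np.sin(y)]);ay=np.array([-ax[1],ax[0]])
q=proj(T,[(*(c+sx*.068*ax+sy*.136*ay),.04) for sx,sy in((1,1),(1,-1),(-1,-1),(-1,1))])
k=np.zeros_like(m);cv2.fillConvexPoly(k,q.astype(np.int32),1)
n,l,st,ce=cv2.connectedComponentsWithStats(m*k)
for i in range(1,n):
    if st[i,4]>30:
        (a,b),(w,h),an=cv2.minAreaRect(np.argwhere(l==i)[:,::-1].astype(np.float32));print(st[i],ray(T,ce[i],.04).round(3),w,h,an)
x,yy,w,h=cv2.boundingRect(q.astype(np.int32))
for r in range(yy,yy+h,2):print(''.join('#' if m[r,j] and k[r,j] else '.' if k[r,j] else ' ' for j in range(x,x+w)))
E
```

```text
[155 212  15  33 350] [0.429 0.336 0.04 ] 32.0 14.0 90.0
[204 215  15  33 352] [0.421 0.165 0.04 ] 13.767855644226074 32.124996185302734 7.125016689300537
[188 219  14  33 353] [0.409 0.223 0.04 ] 32.0 13.0 90.0
     ........                                                                     
     .......................................                                      
    ............#######...................................................        
    ...........##########.......................................#.................
    ...........##########......................................####..####.........
    ...........#########.......................#.....##.....#############.........
   ............#########.....................#####..####....##############....... 
   ...........##########...................#############....##############....... 
   ...........##########...................##############...##############....... 
   ...........#########....................##############..##############........ 
  .........#############...................##############.
[... 317 characters left out ...]
..##########......#########..........  
 .........##############.....................##########......##########.........  
 ...........###########......................##########......#########..........  
 ...........####..####.......................#########......##########..........  
.............................................#########......##########..........  
.............................................#########.......#######...........   
        .....................................#########.........................   
                                        ......######...........................   
                                                                       ........
```

```bash
python3 -c "
from workcell import env
print(env.hand_in())"
```

```text
the job is handed in; nothing more can be done
None
```

I handed the job in after 45 s of robot time, and no verdict came back: the three pumps went through the bed, the isolator was thrown on, the lever made three full strokes, and the isolator was thrown off again. All three pumps now lie in the low red bin, though the gripper pushed with up to about 60 N on the isolator handle during the throws.

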